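Load rectangular watch case backs edge-on into the slotted dryer and start it

TASK

Open the hot-air dryer's clear lid right up and load every rectangular steel watch case back lying on the black bench mat into the dryer: stand each on its short end in a leaning slot of the rack, one to a slot and dropped right down. Then shut the lid fully and start the dryer: press the timer knob down, turn it clockwise, while pressed, as far as it goes, and let it spring back up. Leave the other things on the bench where they are.

Things in the scene. Friction and masses are not known exactly. Their poses are not given: they have to be found in the camera images.
- back0: One of up to five like rectangular steel watch case backs (absent ones give None), a plain slab 42 x 30 x 5 mm, 45 g, at first lying flat on the bench. Origin at the centre of its underside, x along the 42 mm length, y along the 30 mm width, z up through the 5 mm thickness. Both ends and both faces may go either way in a slot.
- back1: One of up to five like rectangular steel watch case backs (absent ones give None), a plain slab 42 x 30 x 5 mm, 45 g, at first lying flat on the bench. Origin at the centre of its underside, x along the 42 mm length, y along the 30 mm width, z up through the 5 mm thickness. Both ends and both faces may go either way in a slot.
- back2: One of up to five like rectangular steel watch case backs (absent ones give None), a plain slab 42 x 30 x 5 mm, 45 g, at first lying flat on the bench. Origin at the centre of its underside, x along the 42 mm length, y along the 30 mm width, z up through the 5 mm thickness. Both ends and both faces may go either way in a slot.
- back3: One of up to five like rectangular steel watch case backs (absent ones give None), a plain slab 42 x 30 x 5 mm, 45 g, at first lying flat on the bench. Origin at the centre of its underside, x along the 42 mm length, y along the 30 mm width, z up through the 5 mm thickness. Both ends and both faces may go either way in a slot.
- back4: One of up to five like rectangular steel watch case backs (absent ones give None), a plain slab 42 x 30 x 5 mm, 45 g, at first lying flat on the bench. Origin at the centre of its underside, x along the 42 mm length, y along the 30 mm width, z up through the 5 mm thickness. Both ends and both faces may go either way in a slot.
- dryer: Hot-air parts dryer, fixed: white housing 190 mm (x) by 210 mm (y); its flat deck is the top, 80 mm above the bench. Origin: centre of its underside; x points away from the robot when unturned, y left, z up. The slotted rack fills an opening in the deck centred at y = +45 mm, x = -57 to +72 mm; the timer knob stands on the other half of the deck.
- rack: Seven steel fins let into the deck (origin at dryer x 0, y +45, z 80 mm), six slots between them, leaning 35 degrees from vertical, tops towards the robot (dryer -x). z runs up along the slots (parts go in along -z: down and away from the robot), x is the slots' normal, y their length. Slot 9.4 mm wide (x), 36 mm long (y), level floor 26 mm below the deck: a part fully down stands about 10 mm proud.
- slot0 (a point): Centre of the mouth of slot 0 of the rack, in the deck plane (slot0 is next to the lid's hinge, slot5 farthest from it; the six lie evenly on the line between them, 20 mm apart).
- slot5 (a point): Centre of the mouth of slot 5 of the rack, in the deck plane (slot0 is next to the lid's hinge, slot5 farthest from it; the six lie evenly on the line between them, 20 mm apart).
- lid (a joint): Lid angle in rad: 0 shut, 1.8 fully open; shut or a little ajar (up to 0.3) at the start. It swings up and towards the robot. Its hinge has friction, so it stays where it is left; moving it takes about 2 N at the handle.
- lid_handle (a point): Centre of the lid's black bar handle: 26 mm long along the hinge's direction, 12 mm thick, its axis 15 mm off the lid's outer face, 140 mm along the lid from the hinge (18 mm short of the free edge). The lid is a clear plastic cover 158 mm long, 80 mm wide, 32 mm high; shut, its top is 33 mm above the deck; open, it stands up on the robot's side of the rack, handle towards the robot.
- lid_hinge (a point): Middle of the lid's hinge axis, 1 mm above the deck at dryer x = -78 mm, y = +45 mm; the axis is the dryer's y. The outer face lies 32 mm from a plane through this axis, on the robot's side when the lid is open.
- timer (a joint): Timer angle in rad: 0 off, grows clockwise seen from above, 1.4 at its stop. Locked at 0 until the knob is pressed at least 4 mm; it stays where it is turned to.
- timer_press (a joint): How far the timer knob is pressed down, m: 0 up, 0.005 fully down. A spring pushes it up with 4 N when up and about 8 N when fully down.
- timer_grip (a point): Point on the timer's vertical axis in its grip bar, at the height to grip: 24 mm above the deck, 8 mm under the bar's top. Black knob: a bar 38 mm long, 11 mm thick and 20 mm high, lying along the dryer's x at angle 0, on a round flange of 42 mm diameter whose top lies 11 mm below this point.
- loupe: Bystander: eye loupe, a black tapered cylinder 34 mm wide and 30 mm high, to be left where it is. Origin at the centre of its underside.
- round_back: Bystander: round steel case back, a disc 38 mm across and 5 mm thick, to be left where it is. Origin at the centre of its underside.
- holder: Bystander: movement holder, an aluminium block 45 x 26 x 12 mm with a short steel shank, to be left where it is. Origin at the centre of its underside.
- jar: Bystander: small lidded glass jar, 50 mm high, to be left where it is. Origin at the centre of its underside.
- driver: Bystander: screwdriver with a red handle, 130 mm long, to be left where it is. Origin at the centre of its underside.
- watch: Bystander: finished steel wristwatch on a grey cushion, to be left where it is. Origin at the centre of its underside.
- brush: Bystander: flat brush, 150 mm long, to be left where it is. Origin at the centre of its underside.
- dish: Bystander: shallow glass dish, 70 mm across, to be left where it is. Origin at the centre of its underside.
Mind the look-alikes: they are no part of the job. What is shaped like the back3 but orange or yellow is not meant. What is shaped like the back0 but brown is not meant.

How it is judged:
On the way, in this order (a step that is already met when the one before it is completed fails the run):
1. every case back present stands in a slot of the rack, right down (z of each of back0, back1, back2, back3, back4 in the frame of dryer below 0.0765 m and x of back0 in the frame of dryer between -0.075 and 0.08 m and y of back0 in the frame of dryer between 0.035 and 0.055 m and angle between the z axis of each of back0, back1, back2, back3, back4 and the x axis of rack, either way round below 0.3 rad and linear speed of each of back0, back1, back2, back3, back4 below 0.03 m/s and x of back1 in the frame of dryer between -0.075 and 0.08 m and y of back1 in the frame of dryer between 0.035 and 0.055 m and x of back2 in the frame of dryer between -0.075 and 0.08 m and y of back2 in the frame of dryer between 0.035 and 0.055 m and x of back3 in the frame of dryer between -0.075 and 0.08 m and y of back3 in the frame of dryer between 0.035 and 0.055 m and x of back4 in the frame of dryer between -0.075 and 0.08 m and y of back4 in the frame of dryer between 0.035 and 0.055 m), for 0.3 s.
2. the lid is shut (value of joint lid below 0.06 rad), for 0.2 s.
3. the timer knob is pressed down, with the lid shut (value of joint lid below 0.06 rad and value of joint timer_press above 0.0035 m), for 0.1 s.
4. the timer is turned clockwise to its stop (value of joint lid below 0.06 rad and value of joint timer above 1.25 rad), for 0.1 s.
At the end, for the whole second after the job is handed in: Every case back present stands in a slot of the rack: centre of its underside at least 3.5 mm below the deck, within 10 mm of the rack's middle line, its face within 0.3 rad of the slots, at rest. Lid shut within 0.06 rad. Timer beyond 1.25 rad (stop at 1.4) and sprung back up to within 1.5 mm (all of step 1 and all of step 4 and value of joint timer_press below 0.0015 m); the robot touches nothing.
It fails at once if a bystander is shoved more than 6 cm (distance of any of loupe, round_back, holder, jar, driver, watch, brush, dish from where it was at the start of the episode above 0.06 m).
Of back0, back1, back2, back3, back4 only 3 to 5 are there at a start; the rules pass over those that are not, and their reading is None.
At some moment in a run one of back0, back1, back2, back3, back4 may be knocked a few centimetres aside while the robot is not near it.
Once in a run the grip may slacken for a moment while it holds something.
It also fails if it takes over 210 s, if anything falls off the work surface, if the arm or the gripper's body presses on something with over 40 N, if the wrist force passes 120 N, or if a joint passes its speed limit or range.

ROBOT

A 6-joint arm with a two-finger parallel gripper is mounted at the origin on the work surface. World frame = base frame: x ahead of the robot, y to its left, z up, the work surface at z = 0. Lengths are in m, angles in rad, forces in N, time in s.
With the tool pointing down it reaches from about 0.2 to 0.875 m from the base axis. Payload 3.4 kg.
Tool frame: the origin (TCP) lies midway between the tips of the shut fingers; the grasp point (between the pads) lies 19 mm behind it; z points along the fingers, x is the direction in which the jaws open and shut, and the axes are right-handed (so a half turn about z gives the same grasp; the last joint's range is limited). The gripper opens to 94 mm and grips with 3 to 60 N. Pads are 16 mm wide; open, the fingers measure 119 mm over their backs; the gripper's body (75 mm by 177 mm) begins 78 mm behind the grasp point.
Start: joints at [1.064, 0.276, 1.505, -0, 1.361, -0.121], TCP at [0.216, 0.533, 0.205] pointing down, gripper open.
Joint ranges: [-2.89, 2.89], [-0.75, 2.08], [0.22, 2.7], [-1.18, 4.32], [0.11, 2.71], [-2.7, 2.7]. Speed limits (rad/s): [2.57, 2.57, 3.14, 3.14, 3.14, 3.14].

INTERFACE

Orientations are given as [roll, pitch, yaw] about the fixed x, y, z axes, in that order (R = Rz(yaw) Ry(pitch) Rx(roll)).
In Python, from plant import env gives the robot as it stands.
- The arm moves only by the tool play_rows, never from a script. Its argument "increments" is text: rows parted by semicolons, each of 5 numbers parted by spaces: the opening in per cent of the stroke, from 0 (shut) to 100 (fully open), then the shift along the tool's x, y, z in mm, then the turn about the tool's z in rad. A call has 1 to 20 rows; each row is the pose to reach, as a shift and turn from the pose commanded when the call began, along the tool's axes at that moment; what a row does not reach only later rows make up. A row lasts 1/8 s, in which the tool goes at most 62.5 mm and 10.7 degrees, less where a joint would pass 70% of its speed; a pose out of reach is approached as far as the arm can. A call with a gripper value outside its range is refused whole. The fingers move at their own pace and stop on an object; "newtons" is the grip in N (left out, the last holds). Time passes only in rows, so rows that repeat a pose let the fingers close. It gives the time, the measured TCP pose, the force and the opening at its end, in the units of the state.
- env.observe(): the state, without advancing time (a new reading comes with each control period).
- env.snapshot(name): name is "scene" or "top" or "wrist"; returns a dict with "image" (420x560x3 uint8, red, green, blue), "fov_y" (degrees; the focal length in pixels is half the picture's height over the tangent of half this angle, whatever the lens; pixels are square), "cx", "cy" (the principal point, pixels), "rvec" (rotation vector, rad) and "tvec" (3), from world to camera coordinates, as OpenCV has them. Camera axes: x right, y down, z forward; pixel columns grow to the right and rows downward; lengths in m; the calibration is good to about 2 mm. A picture is of the moment at which its call begins. There is no depth.
- env.close_job(): hands the job in, once; it reports no verdict.
The state is a dict: "t": time; "joint_positions": joint angles; "qd": joint speeds; "joint_efforts": joint torques, N m; "ee_pos": TCP position; "ee_rot": TCP orientation; "wrist_force": force on the tool from outside, world axes, zero at the start; "torque": the same for the moment, N m; "width": opening from 0.0 (shut) to 1.0 (fully open).
Only numpy, scipy, OpenCV 4.12 (cv2) and the standard library are available. Lean on these libraries where they do the work, as an engineer would, in place of code of your own. Each camera call takes 0.05 s, during which the arm holds its last target.

## Working session

There is one attempt and no reset: what is moved stays moved. The work goes in short steps, Python scripts to look and compute and a tool call to move; the robot and the scene stay as the last step left them, time stands still between calls to the robot, and variables do not carry over. Pictures are saved under pics/ and viewed, and the job is handed in when it is done.

Besides the shell and the picture viewer there is one more tool, called after ">>>" as name(argument=value, ...) on one line, values as JSON. play_rows: Moves the arm, as the interface text tells. Its arguments: {"type":"object","properties":{"increments":{"type":"string"},"newtons":{"type":"number"}},"required":["increments"]}

```bash
ls -la; mkdir -p pics; python3 - <<'E'
from plant import env
import cv2
s=env.observe()
print(s)
for n in ["scene","top","wrist"]:
    d=env.snapshot(n)
    cv2.imwrite(f"pics/{n}0.png",d["image"][:,:,::-1])
    print(n,d["fov_y"],d["cx"],d["cy"],d["rvec"],d["tvec"])
E
```

```text
total 12
drwxr-xr-x  3 agent agent 4096 Dec  6 00:07 .
drwxr-xr-x 23 root  root  4096 Dec  6 00:07 ..
drwxr-xr-x  2 agent agent 4096 Dec  6 00:07 pics
{'t': 0.0, 'joint_positions': array([ 1.06400574e+00,  2.76566070e-01,  1.50610116e+00, -3.44826424e-05,
        1.36071052e+00, -1.20991053e-01]), 'qd': array([ 5.61725319e-04,  9.19536362e-05, -5.48614730e-04,  5.33040839e-04,
        4.44754841e-05, -4.71871859e-04]), 'joint_efforts': array([-7.79956827e-04, -4.04589379e+01, -2.37231284e+01,  7.01308320e-02,
        3.41850054e-02, -1.11931674e-04]), 'ee_pos': array([0.21610812, 0.5322324 , 0.20463399]), 'ee_rot': array([-3.14141066e+00,  1.77611796e-03,  1.18500418e+00]), 'wrist_force': array([ 0.30314819, -0.03474407, -0.21690314]), 'torque': array([ 0.04262811, -0.00209748,  0.00375736]), 'width': 0.9986488683554696}
scene 50.04348794759131 288.26251779015934 205.65983450671607 [ 1.96158899  1.81503919 -0.52752133] [-0.13397809 -0.40546647  1.5852098 ]
top 45.65999825734319 265.8040504161512 207.87640655589814 [ 2.16069898 -2.13073252  0.1451787 ] [0.0894021  0.58307083 1.09539864]
wrist 64.05954708116704 278.3065583998191 208.04517531030564 [-2.41576161 -1.62661135 -0.21495872] [-0.57398077 -0.02693801  0.39061929]
```

View pics/scene0.png

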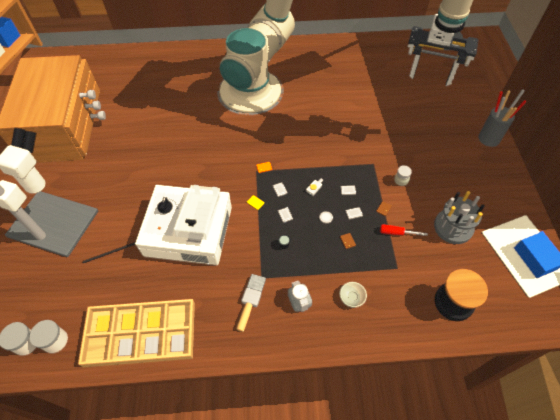

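View pics/top0.png

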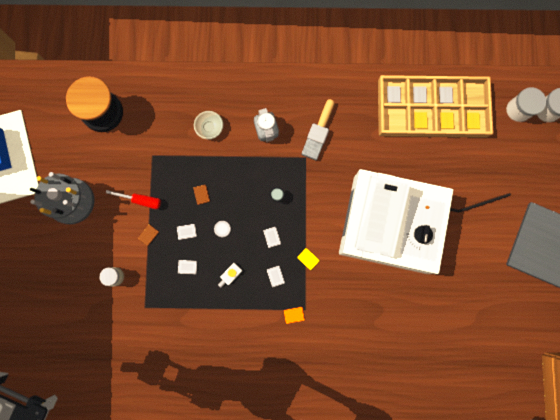

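View pics/wrist0.png

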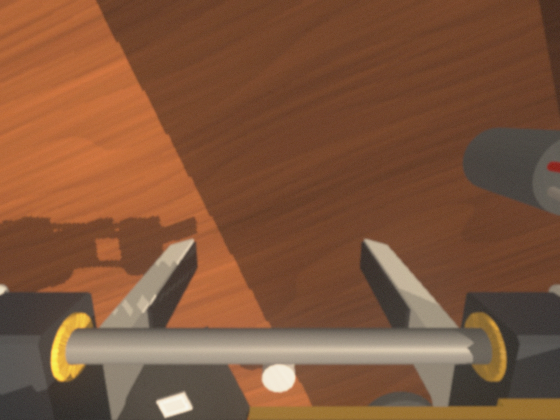

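Top view: four silvery rectangles on the mat at about (187,231), (187,267), (272,237) and (276,276). The round back is at (222,228) and the holder at (231,274). The orange, yellow and brown slabs are look-alikes. The dryer is around (397,222), with the lid handle at (390,188) and the knob at (423,235).

```bash
cat > h.py <<'E'
import numpy as np, cv2
from plant import env
def snap(n,save=None):
    d=env.snapshot(n)
    im=d["image"]; H=im.shape[0]
    f=H/2/np.tan(np.radians(d["fov_y"])/2)
    K=np.array([[f,0,d["cx"]],[0,f,d["cy"]],[0,0,1.]])
    R=cv2.Rodrigues(np.array(d["rvec"],float))[0]; t=np.array(d["tvec"],float)
    if save: cv2.imwrite(f"pics/{save}.png",im[:,:,::-1])
    return dict(im=im,K=K,R=R,t=t,C=-R.T@t)
def ray(c,uv,z):
    d=c["R"].T@np.linalg.inv(c["K"])@np.array([uv[0],uv[1],1.])
    return c["C"]+d*(z-c["C"][2])/d[2]
def proj(c,p):
    q=c["K"]@(c["R"]@np.array(p,float)+c["t"]); return q[:2]/q[2]
def tri(obs):
    A=np.zeros((3,3));b=np.zeros(3)
    for c,uv in obs:
        d=c["R"].T@np.linalg.inv(c["K"])@np.array([uv[0],uv[1],1.]);d/=np.linalg.norm(d)
        P=np.eye(3)-np.outer(d,d);A+=P;b+=P@c["C"]
    return np.linalg.solve(A,b)
def crop(c,u0,v0,u1,v1,s,name):
    x=cv2.resize(c["im"][v0:v1,u0:u1],None,fx=s,fy=s,interpolation=cv2.INTER_CUBIC)
    cv2.imwrite(f"pics/{name}.png",x[:,:,::-1])
def backs(c,z=0.005):
    im=c["im"].astype(int); hsv=cv2.cvtColor(c["im"],cv2.COLOR_RGB2HSV)
    m=((hsv[...,2]>150)&(hsv[...,1]<60)).astype(np.uint8)*255
    cs,_=cv2.findContours(m,cv2.RETR_EXTERNAL,cv2.CHAIN_APPROX_NONE)
    out=[]
    for k in cs:
        if cv2.contourArea(k)<60: continue
        w=np.array([ray(c,p[0],z)[:2] for p in k],np.float32)
        r=cv2.minAreaRect(w*1000)
        (L,W)=r[1]; a=r[2]
        if L<W: L,W=W,L;a+=90
        if L<70: out.append((k[:,0].mean(0).round(),np.round(r[0],1),round(L,1),round(W,1),round((a+90)%180-90,1),round(cv2.contourArea(w*1000)/(L*W),2)))
    return out
E
python3 - <<'E'
from h import *
np.set_printoptions(suppress=True,precision=3)
c=snap("top"); s=snap("scene")
print(c["C"],s["C"])
for n,q in(("top",c),("scene",s)):
    print(n)
    for b in backs(q): print(*b)
crop(c,330,150,470,290,5,"dry_top"); crop(s,120,170,250,280,6,"dry_scene")
E
```

```text
[0.422 0.09  1.167] [1.202 0.036 1.117]
top
[108. 276.] [421.9 459.2] 39.7 38.9 -89.2 0.8
[275. 276.] [428.7  73.6] 42.0 30.7 19.2 0.92
[228. 276.] [426.5 182.2] 61.4 27.8 -43.8 0.76
[187. 267.] [447.4 278.4] 42.2 29.9 -89.2 0.94
[271. 237.] [519.   83.3] 42.9 31.0 19.0 0.89
[186. 232.] [529.1 283.2] 42.9 31.0 -79.7 0.89
[222. 228.] [536.8 199.6] 37.5 35.2 -89.2 0.79
[277. 194.] [620.4  71.8] 24.0 23.6 0.7 0.81
[212. 126.] [784. 230.] 51.8 50.3 -62.5 0.75
[264. 124.] [793.6 105.1] 69.9 48.3 0.7 0.73
[514. 109.] [ 837.7 -495.6] 48.5 28.3 12.3 0.59
[555. 100.] [ 859.7 -595.8] 58.5 24.1 -3.9 0.79
[532. 100.] [ 857.9 -542.1] 66.0 65.4 46.2 0.76
[445.  95.] [ 870.7 -333.8] 38.0 29.1 0.7 0.92
[420.  94.] [ 871.2 -271.3] 36.6 26.7 -1.6 0.97
[393.  94.] [ 870.4 -207.5] 35.5 29.4 0.7 0.91
scene
[125. 347.] [ 869.9 -333.3] 37.9 29.1 -0.2 0.87
[151. 345.] [ 870.1 -270.2] 38.2 28.5 0.5 0.87
[178. 343.] [ 870.1 -206.9] 39.3 26.9 2.7 0.91
[349. 297.] [781.8 230.8] 57.6 40.9 -4.4 0.64
[326. 217.] [539.2 200.7] 37.1 36.5 -46.8 0.76
[354. 213.] [531.9 284.1] 43.5 31.7 -80.1 0.85
[285. 214.] [522.4  83.6] 44.2 30.6 18.5 0.87
[348. 190.] [451.3 278.7] 42.8 29.2 85.6 0.91
[280. 189.] [431.6  74.6] 44.3 31.9 18.7 0.86
[315. 186.] [426.2 182.3] 65.5 31.4 -40.3 0.45
[405. 172.] [398.  466.1] 50.7 38.8 29.4 0.65
```

View pics/dry_top.png

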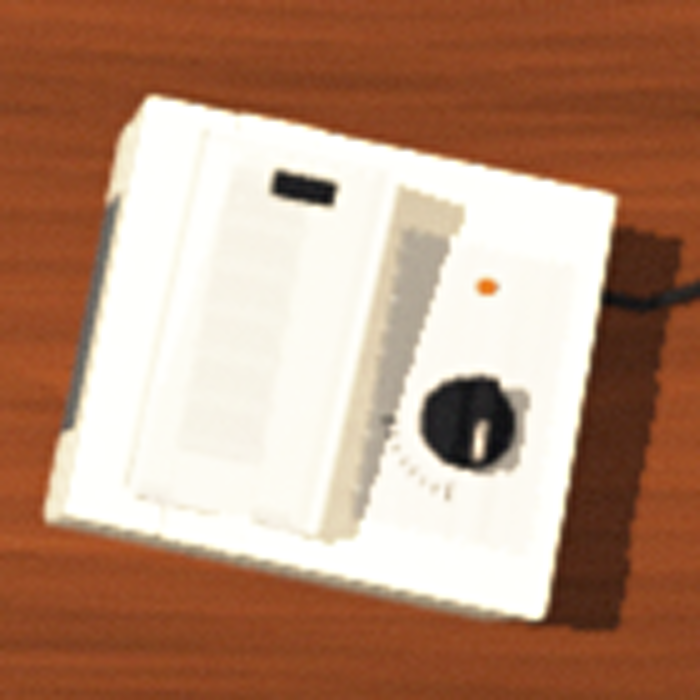

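View pics/dry_scene.png

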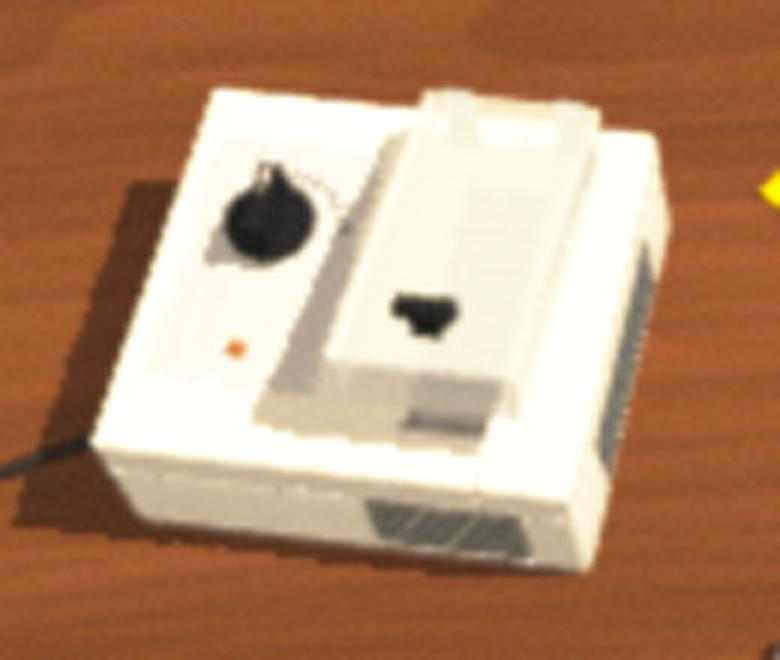

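```bash
python3 - <<'E'
from h import *
np.set_printoptions(suppress=True,precision=4)
c=snap("top"); s=snap("scene")
T=lambda u,v:(330+(u+.5)/5-.5,150+(v+.5)/5-.5)
S=lambda u,v:(120+(u+.5)/6-.5,170+(v+.5)/6-.5)
for n,p in dict(tl=(150,95),tr=(617,198),br=(545,620),bl=(48,520)).items(): print(n,ray(c,T(*p),.08))
for n,p in dict(br=(212,88),bl=(655,132),tr=(95,442),tl=(585,505)).items(): print('s',n,ray(s,S(*p),.08))
for n,a,b in (("knobtop",(480,440),(270,180)),("handle",(304,188),(426,310)),("led",(486,287),(235,349))):
    print(n,tri([(c,T(*a)),(s,S(*b))]))
# knob flange disc centre at z ~.093
print(ray(c,T(466,422),.09),ray(s,S(268,220),.09))
crop(s,120,170,250,280,6,"dry_scene")
E
```

```text
tl [ 0.6673 -0.11    0.08  ]
tr [ 0.6236 -0.3155  0.08  ]
br [ 0.4382 -0.2774  0.08  ]
bl [ 0.4782 -0.0635  0.08  ]
s br [ 0.441  -0.2777  0.08  ]
s bl [ 0.4819 -0.0704  0.08  ]
s tr [ 0.6263 -0.313   0.08  ]
s tl [ 0.6729 -0.1016  0.08  ]
knobtop [ 0.5133 -0.2414  0.1072]
handle [ 0.6131 -0.1595  0.15  ]
led [ 0.5833 -0.2568  0.0785]
[ 0.5225 -0.2428  0.09  ] [ 0.5238 -0.2436  0.09  ]
```

```bash
python3 - <<'E'
from h import *
np.set_printoptions(suppress=True,precision=4)
L=np.array([[95,105],[95,-105],[-95,-105],[-95,105]])/1000
A=np.array([[.6673,-.110],[.6236,-.3155],[.4382,-.2774],[.4782,-.0635]])
B=np.array([[.6729,-.1016],[.6263,-.3130],[.441,-.2777],[.4819,-.0704]])
for W in (A,B,(A+B)/2):
    c=W.mean(0);H=L.T@(W-c);th=np.arctan2(H[0,1]-H[1,0],H[0,0]+H[1,1])
    R=np.array([[np.cos(th),-np.sin(th)],[np.sin(th),np.cos(th)]])
    print(c,th,(R@L.T).T+c-W)
    for n,p in dict(handle=[.6131,-.1595],knobtop=[.5133,-.2414],flange=[.523,-.2432],led=[.5833,-.2568]).items(): print(n,R.T@(np.array(p)-c))
E
```

```text
[ 0.5518 -0.1916] -0.20827250315663365 [[-0.0008  0.0015]
 [-0.0005  0.0015]
 [-0.001   0.0027]
 [ 0.0024 -0.0057]]
handle [0.0533 0.0441]
knobtop [-0.0274 -0.0567]
flange [-0.0175 -0.0564]
led [ 0.0443 -0.0573]
[ 0.5555 -0.1907] -0.19211382953390144 [[-0.0041 -0.0041]
 [ 0.0024  0.0011]
 [ 0.0012  0.0021]
 [ 0.0004  0.0009]]
handle [0.0506 0.0416]
knobtop [-0.0318 -0.0579]
flange [-0.0219 -0.0578]
led [ 0.0399 -0.0596]
[ 0.5537 -0.1911] -0.20020146782852974 [[-0.0024 -0.0013]
 [ 0.0009  0.0013]
 [ 0.0001  0.0024]
 [ 0.0014 -0.0024]]
handle [0.0519 0.0428]
knobtop [-0.0296 -0.0573]
flange [-0.0197 -0.0571]
led [ 0.0421 -0.0585]
```

```bash
cat >> h.py <<'E'
DC=np.array([.5535,-.191]); DY=-.20
def d2w(p):
    c,s=np.cos(DY),np.sin(DY); p=np.asarray(p,float)
    return np.array([DC[0]+c*p[0]-s*p[1],DC[1]+s*p[0]+c*p[1],p[2]])
def w2d(p):
    c,s=np.cos(DY),np.sin(DY); q=np.asarray(p,float)[:2]-DC
    return np.array([c*q[0]+s*q[1],-s*q[0]+c*q[1],p[2]])
def inc(target,yaw,st=None,frm=None):
    st=st or env.observe()
    p=np.array(st["ee_pos"]) if frm is None else np.array(frm[:3]); y=st["ee_rot"][2] if frm is None else frm[3]
    d=np.array(target)-p; c,s=np.cos(y),np.sin(y)
    dt=(yaw-y+np.pi)%(2*np.pi)-np.pi
    return np.round([1000*(c*d[0]+s*d[1]),1000*(s*d[0]-c*d[1]),-1000*d[2]],1),round(-dt,3)
def st():
    s=env.observe(); print("t",round(s["t"],2),"p",np.round(s["ee_pos"],4),"rot",np.round(s["ee_rot"],3),"F",np.round(s["wrist_force"],1),"w",round(s["width"]*94,1),"d",np.round(w2d(s["ee_pos"]),4)); return s
E
python3 - <<'E'
from h import *
st()
print(inc([.6135,-.158,.215],1.37)); print(inc([.6135,-.158,.143],1.37))
E
```

```text
t 0.35 p [0.2163 0.5327 0.2053] rot [-3.142  0.     1.185] F [ 0.  -0.4  0.4] w 94.1 d [-0.4742  0.6422  0.2053]
(array([-490.4,  627.9,   -9.7]), np.float64(-0.185))
(array([-490.4,  627.9,   62.3]), np.float64(-0.185))
```

>>> play_rows(increments="60 -60 60 -40 0;60 -490 628 -40 -0.185;60 -490 628 -40 -0.185;60 -490 628 -40 -0.185;60 -490 628 -40 -0.185;60 -490 628 -40 -0.185;60 -490 628 -40 -0.185;60 -490 628 -40 -0.185;60 -490 628 -40 -0.185;60 -490 628 -40 -0.185;60 -490 628 -40 -0.185;60 -490 628 -40 -0.185;60 -490 628 -40 -0.185;60 -490 628 -40 -0.185;60 -490 628 -40 -0.185;60 -490 628 -40 -0.185", newtons=20)

```text
t: 2.35
ee_pos: [0.6132, -0.1561, 0.2458]
ee_rot: [-3.141, -0.001, 1.371]
wrist_force: [0.7, -0.6, -0.4]
width: 0.6
```

```bash
python3 - <<'E'
from h import *
st()
c=snap("wrist","w1")
E
```

```text
t 2.35 p [ 0.6132 -0.1561  0.2458] rot [-3.141e+00 -1.000e-03  1.371e+00] F [ 0.7 -0.6 -0.4] w 56.4 d [0.0516 0.0461 0.2458]
```

View pics/w1.png

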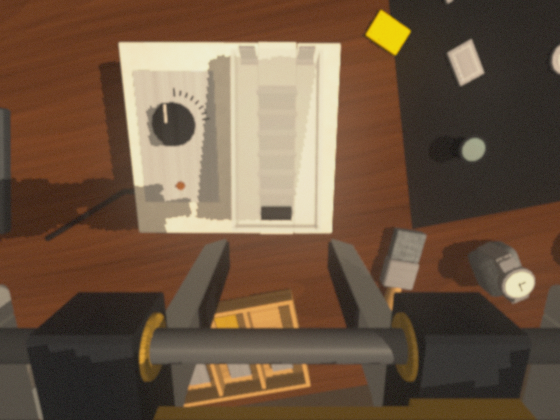

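```bash
python3 - <<'E'
from h import *
np.set_printoptions(suppress=True,precision=4)
c=snap("wrist")
crop(c,110,30,350,240,3,"w1c")
print("handle",ray(c,(276,213),.15), "C",c["C"])
for p in ((120,43),(340,43),(334,233),(140,232)): print(ray(c,p,.08))
print("flange",ray(c,(174,124),.092))
E
```

```text
handle [ 0.6153 -0.1586  0.15  ] C [ 0.5382 -0.141   0.4241]
[ 0.4437 -0.2732  0.08  ]
[ 0.4845 -0.0712  0.08  ]
[ 0.6696 -0.1059  0.08  ]
[ 0.6268 -0.3118  0.08  ]
flange [ 0.5251 -0.2405  0.092 ]
```

View pics/w1c.png

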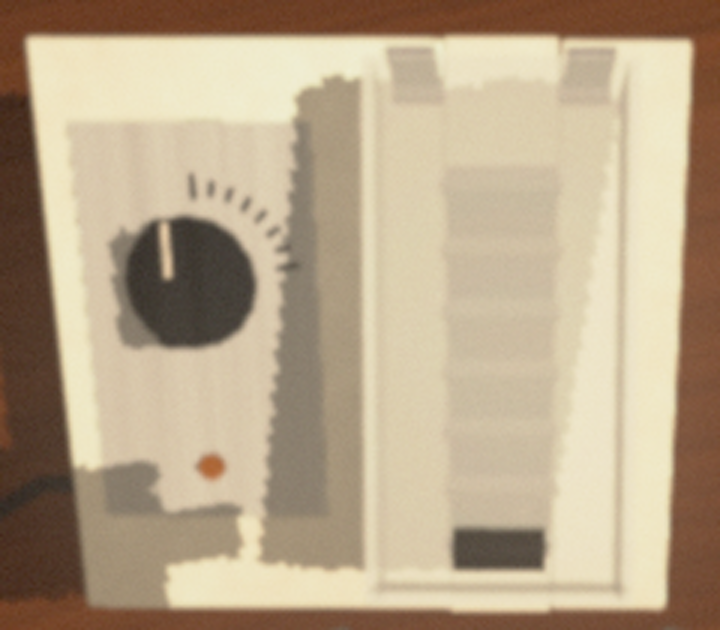

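>>> play_rows(increments="55 -1.6 1.6 50 0;55 -1.6 1.6 90 0;55 -1.6 1.6 103 0;55 -1.6 1.6 103 0;15 -1.6 1.6 103 0;15 -1.6 1.6 103 0;15 -1.6 1.6 103 0;15 -1.6 1.6 103 0", newtons=20)

```text
t: 3.45
ee_pos: [0.6161, -0.1587, 0.1433]
ee_rot: [3.139, -0.002, 1.37]
wrist_force: [1.8, 2.7, 1.0]
width: 0.272
```

```bash
sed -i 's/^DC=.*/DC=np.array([.555,-.191]); DY=-.201/' h.py; python3 - <<'E'
from h import *
s=st()
c=snap("wrist","w2")
p0=s["ee_pos"]; yaw=s["ee_rot"][2]
# path: handle arc
r=.1477
hz=p0[2]+.007
a0=np.arcsin((hz-.081)/r)
d0=w2d(p0)
print("theta0",a0-.3238, "x pred",-.078+r*np.cos(a0), d0)
hx=d0[0]-r*np.cos(a0)
for a in np.linspace(a0,2.13,16):
    t=d2w([hx+r*np.cos(a),d0[1],.081-.007+r*np.sin(a)])
    print(round(a-.3238,2),*inc(t,yaw,s))
E
```

```text
t 3.45 p [ 0.6161 -0.1587  0.1433] rot [ 3.139e+00 -2.000e-03  1.370e+00] F [1.8 2.7 1. ] w 25.6 d [0.0535 0.0438 0.1433]
theta0 0.16423016138743407 x pred 0.052457236614921396 [0.05346329 0.04380586 0.1432546 ]
0.16 [-0.  0. -0.] -0.0
0.27 [  0.   -8.3 -13.8] -0.0
0.38 [  0.  -18.2 -26.7] -0.0
0.49 [  0.  -29.3 -38.4] -0.0
0.6 [  0.  -41.7 -48.8] -0.0
0.71 [  0.  -55.1 -57.8] -0.0
0.82 [  0.  -69.4 -65.2] -0.0
0.93 [  0.  -84.5 -71.1] -0.0
1.04 [   0.  -100.1  -75.3] -0.0
1.15 [   0.  -116.1  -77.7] -0.0
1.26 [   0.  -132.2  -78.4] -0.0
1.37 [   0.  -148.3  -77.4] -0.0
1.48 [   0.  -164.2  -74.5] -0.0
1.59 [   0.  -179.8  -70. ] -0.0
1.7 [   0.  -194.7  -63.8] -0.0
1.81 [   0.  -208.8  -55.9] -0.0
```

View pics/w2.png

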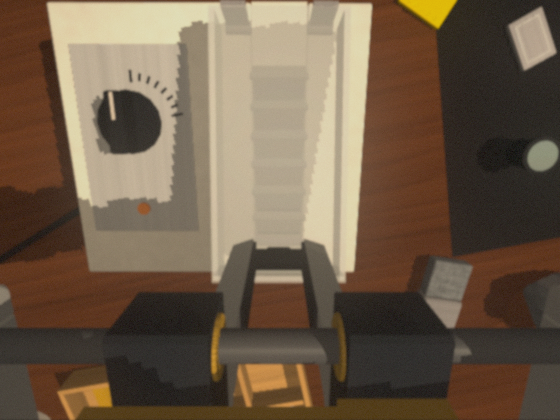

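>>> play_rows(increments="15 0 -8.3 -13.8 0;15 0 -18.2 -26.7 0;15 0 -29.3 -38.4 0;15 0 -41.7 -48.8 0;15 0 -55 -57.8 0;15 0 -69.4 -65.2 0;15 0 -84.5 -71 0;15 0 -100 -75.3 0")

```text
t: 4.5
ee_pos: [0.5153, -0.138, 0.2177]
ee_rot: [-3.14, -0.002, 1.37]
wrist_force: [2.5, 4.9, -5.7]
width: 0.275
```

```bash
python3 - <<'E'
from h import *
s=st()
c=snap("scene"); crop(c,100,120,300,280,4,"s2")
E
```

```text
t 4.5 p [ 0.5153 -0.138   0.2177] rot [-3.14e+00 -2.00e-03  1.37e+00] F [ 2.5  4.9 -5.7] w 25.8 d [-0.0495  0.044   0.2177]
```

View pics/s2.png

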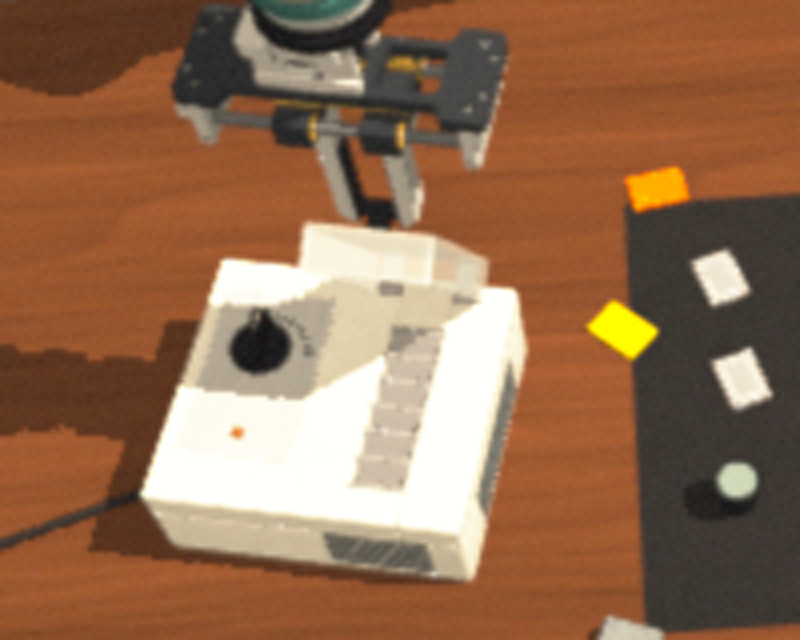

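>>> play_rows(increments="15 0 -16 -2.4 0;15 0 -32.2 -3.1 0;15 0 -48.3 -2.1 0;15 0 -64.2 0.8 0;15 0 -79.8 5.3 0;15 0 -94.7 11.5 0;15 0 -108.8 19.4 0;15 0 -112 21.5 0;15 0 -112 21.5 0;50 0 -112 21.5 0;50 0 -112 21.5 0;50 0 -112 -20 0;50 0 -112 -60 0")

```text
t: 6.18
ee_pos: [0.4061, -0.1178, 0.2783]
ee_rot: [-3.139, 0.001, 1.37]
wrist_force: [0.5, -0.3, -0.8]
width: 0.503
```

```bash
python3 - <<'E'
from h import *
s=st()
c=snap("scene"); crop(c,100,120,300,280,4,"s3")
c=snap("wrist","w3")
t=snap("top"); crop(t,330,140,480,300,5,"t3")
E
```

```text
t 6.17 p [ 0.4061 -0.1178  0.2783] rot [-3.139e+00  1.000e-03  1.370e+00] F [ 0.5 -0.3 -0.8] w 47.3 d [-0.1605  0.042   0.2783]
```

View pics/s3.png

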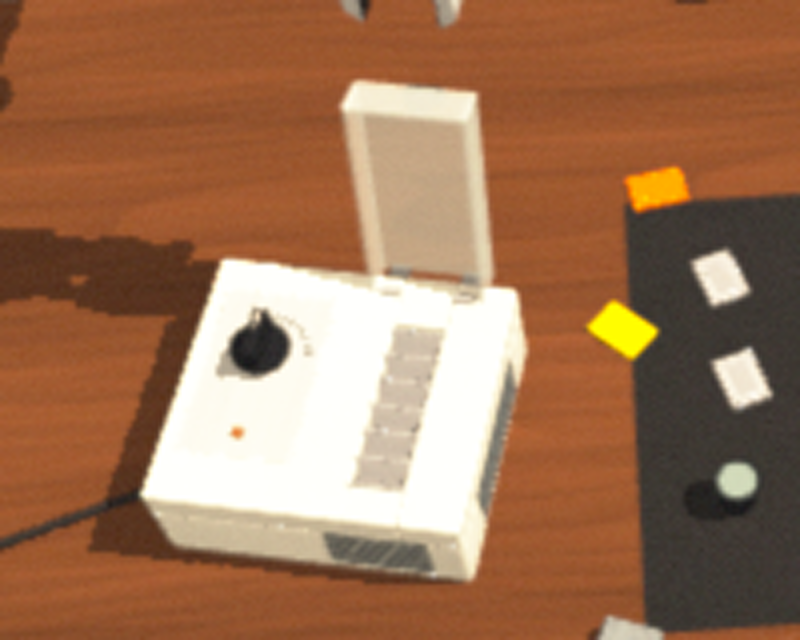

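View pics/t3.png

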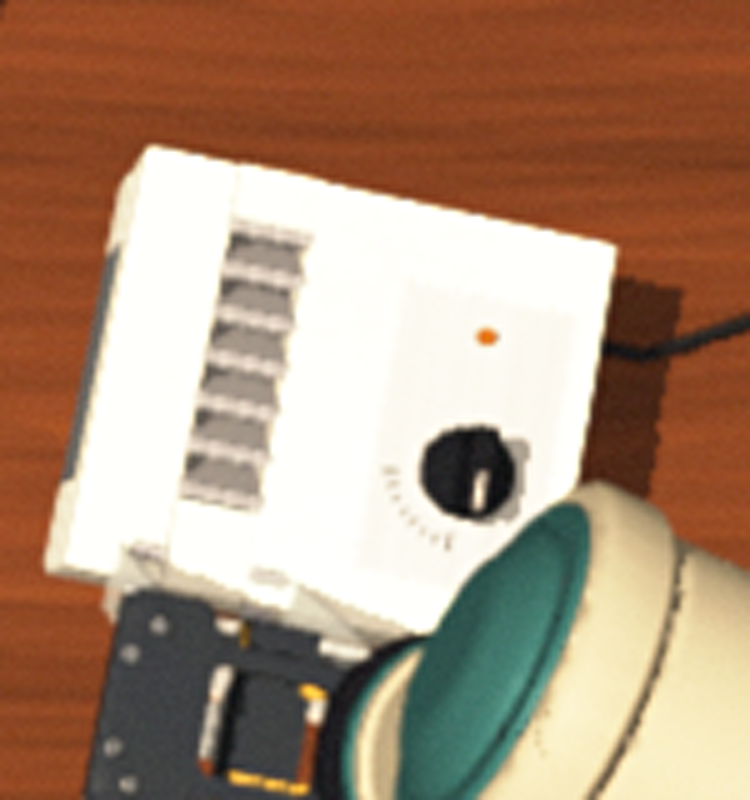

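View pics/w3.png

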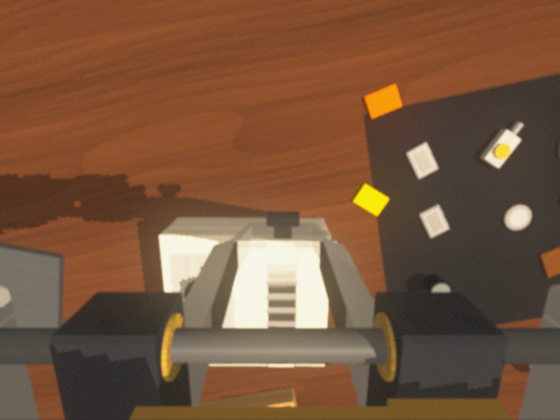

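```bash
python3 - <<'E'
from h import *
s=st()
print(inc([.4078,.0663,.13],1.902)); 
c=snap("wrist")
for b in backs(c): print(*b)
for p in ((371,200),(384,101)): print(ray(c,p,.005))
E
```

```text
t 6.33 p [ 0.4078 -0.1183  0.2793] rot [3.139e+00 2.000e-03 1.370e+00] F [1.  0.8 0.1] w 47.2 d [-0.1588  0.0419  0.2793]
(array([180.9, -36.8, 149.3]), np.float64(-0.532))
[  3. 294.] [ 505.  -560.5] 27.9 13.3 -24.0 0.69
[519. 220.] [538.3 199.7] 36.8 36.3 19.0 0.78
[435. 224.] [520.9  83.4] 41.6 29.8 18.0 0.94
[423. 162.] [430.8  74.1] 42.1 30.4 19.2 0.92
[504. 148.] [431.  185.6] 61.9 27.9 -43.2 0.47
[ 4.68454931e-01 -3.12971319e-04  5.00000000e-03]
[0.34156844 0.03278829 0.005     ]
```

>>> play_rows(increments="50 60 -12 20 -0.1;50 120 -24 70 -0.3;50 181 -36 150 -0.532;50 181 -36 150 -0.532;50 181 -36 150 -0.532;50 181 -36 150 -0.532", newtons=6)

```text
t: 7.12
ee_pos: [0.408, 0.0668, 0.1275]
ee_rot: [-3.14, 0.001, 1.902]
wrist_force: [0.1, -0.1, 0.1]
width: 0.498
```

```bash
python3 - <<'E'
from h import *
s=st()
c=snap("wrist","w4")
for b in backs(c): print(*b)
print(inc([.409,.0666,.002],1.902))
E
```

```text
t 7.12 p [0.408  0.0668 0.1275] rot [-3.140e+00  1.000e-03  1.902e+00] F [ 0.1 -0.1  0.1] w 46.8 d [-0.1955  0.2233  0.1275]
[217. 400.] [639.4  75.4] 27.7 17.5 -71.0 0.83
[ 37. 373.] [ 671.  -116.5] 30.5 8.4 -24.1 0.67
[258. 309.] [519.8  83.5] 41.1 30.2 18.8 0.96
[470. 297.] [436.7 279.8] 43.4 14.2 74.2 0.51
[279. 227.] [430.7  74.7] 41.7 30.8 19.0 0.96
(array([  0. ,   0.2, 126.3]), np.float64(-0.001))
```

>>> play_rows(increments="50 0.5 0.7 60 0;50 0.5 0.7 110 0;50 0.5 0.7 125.5 0;50 0.5 0.7 125.5 0;25 0.5 0.7 125.5 0;25 0.5 0.7 125.5 0;25 0.5 0.7 125.5 0;25 0.5 0.7 125.5 0;25 0.5 0.7 125.5 0;25 0.5 0.7 100 0;25 0.5 0.7 60 0;25 0.5 0.7 60 0", newtons=6)

```text
t: 8.68
ee_pos: [0.4109, 0.0683, 0.07]
ee_rot: [3.136, 0.002, 1.902]
wrist_force: [0.9, -0.1, 0.5]
width: 0.309
```

```bash
python3 - <<'E'
from h import *
s=st()
c=snap("wrist","w5")
c=snap("scene"); crop(c,210,130,350,230,5,"s5")
E
```

```text
t 8.68 p [0.4109 0.0683 0.07  ] rot [3.136e+00 2.000e-03 1.902e+00] F [ 0.9 -0.1  0.5] w 29.0 d [-0.193   0.2253  0.07  ]
```

View pics/w5.png

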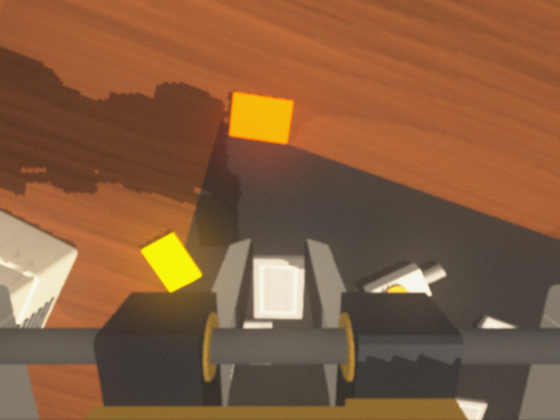

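View pics/s5.png

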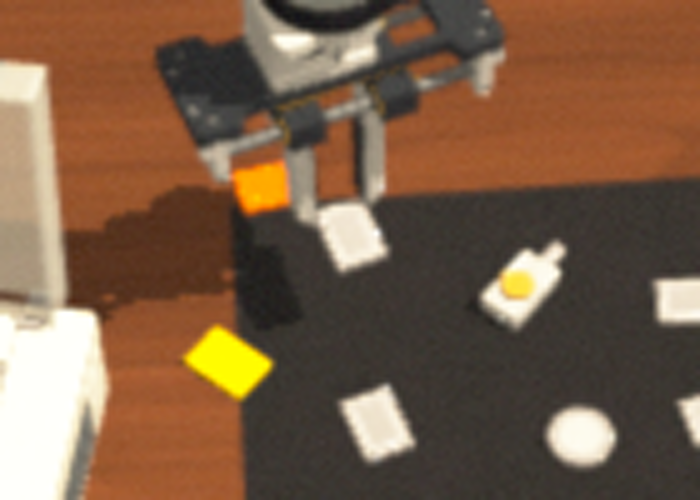

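>>> play_rows(increments="25 0 0 10 0;25 0 0 10 0;25 0 0 -10 0;25 0 0 10 0;25 0 0 10 0", newtons=3)

```text
t: 9.4
ee_pos: [0.4069, 0.0681, 0.0563]
ee_rot: [-3.137, -0.002, 1.902]
wrist_force: [-0.9, -0.5, -0.3]
width: 0.312
```

```bash
python3 - <<'E'
from h import *
s=st()
c=snap("wrist"); crop(c,200,220,360,420,4,"w6")
c=snap("scene"); crop(c,210,130,350,230,5,"s6")
E
```

```text
t 9.4 p [0.4069 0.0681 0.0563] rot [-3.137e+00 -2.000e-03  1.902e+00] F [-0.9 -0.5 -0.3] w 29.3 d [-0.1968  0.2243  0.0563]
```

View pics/s6.png

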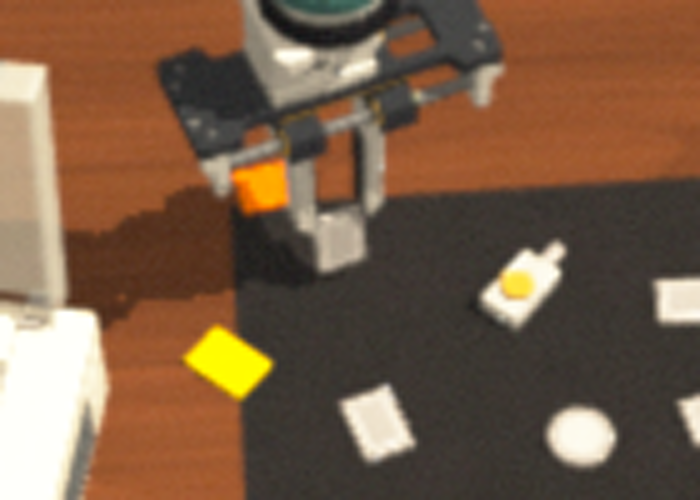

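View pics/w6.png

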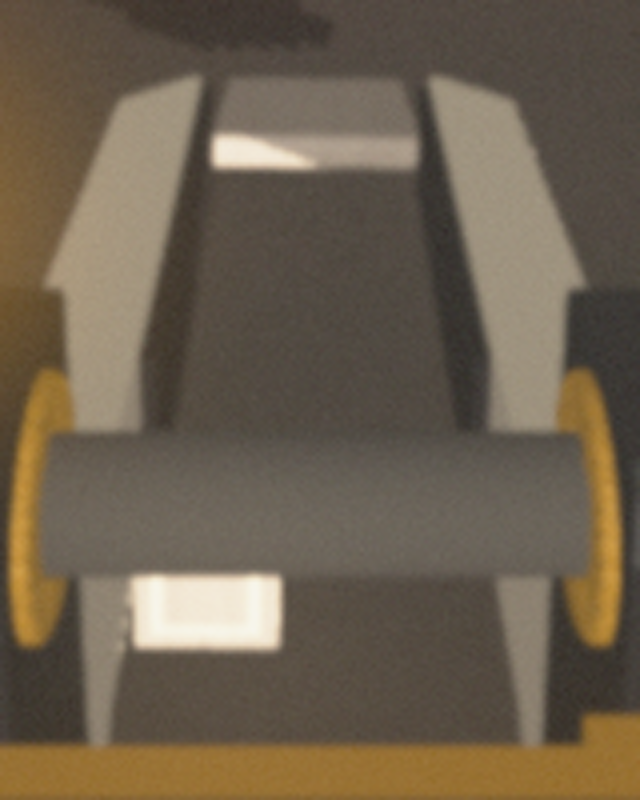

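```bash
python3 - <<'E'
from h import *
s=st()
print(inc(d2w([.045,.045,.20]),1.37)); print(inc(d2w([.045,.045,.15]),1.37))
E
```

```text
t 9.5 p [0.4081 0.0681 0.0573] rot [-3.140e+00 -1.000e-03  1.902e+00] F [-0.2 -0.7  0.2] w 29.5 d [-0.1956  0.2246  0.0573]
(array([-276.9,  116.2, -142.7]), np.float64(0.532))
(array([-276.9,  116.2,  -92.7]), np.float64(0.532))
```

>>> play_rows(increments="25 0 0 0 0;25 0 0 -50 0;25 0 0 -105 0;25 -30 13 -143 0.05;25 -80 34 -143 0.15;25 -135 57 -143 0.25;25 -190 80 -143 0.35;25 -240 100 -143 0.45;25 -277 116 -143 0.532;25 -277 116 -143 0.532;25 -277 116 -143 0.532;25 -277 116 -143 0.532", newtons=12)

```text
t: 11.0
ee_pos: [0.6076, -0.1549, 0.2011]
ee_rot: [-3.141, -0.0, 1.371]
wrist_force: [0.8, -0.2, -0.3]
width: 0.291
```

```bash
python3 - <<'E'
from h import *
s=st()
c=snap("wrist","w7")
E
```

```text
t 11.0 p [ 0.6076 -0.1549  0.2011] rot [-3.141 -0.     1.371] F [ 0.8 -0.2 -0.3] w 27.4 d [0.0443 0.0458 0.2011]
```

View pics/w7.png

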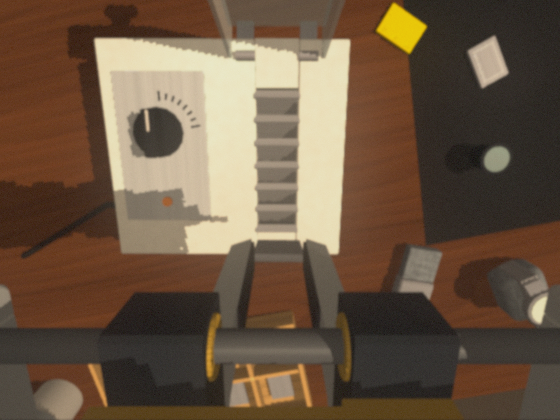

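```bash
python3 - <<'E'
from h import *
c=snap("wrist")
crop(c,225,70,335,270,4,"w8")
E
```

```text
(no output)
```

View pics/w8.png

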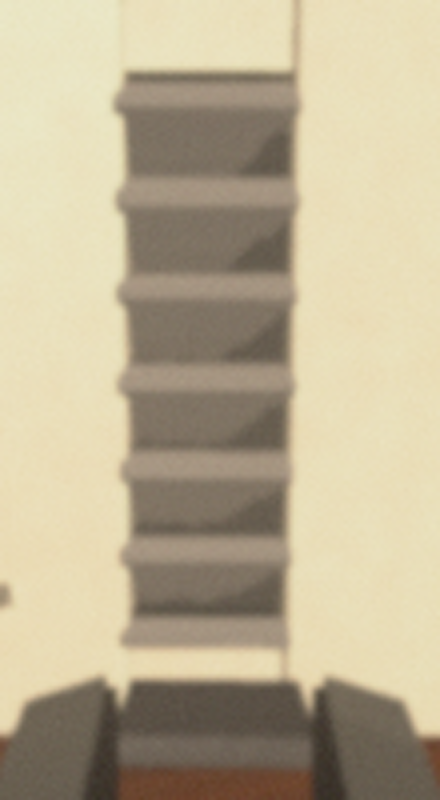

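```bash
python3 - <<'E'
from h import *
np.set_printoptions(suppress=True,precision=4)
s=st()
c=snap("wrist")
T=lambda u,v:(225+(u+.5)/4-.5,70+(v+.5)/4-.5)
for v in (95,193,286,376,464,549,628):
    print(v,w2d(ray(c,T(207,v),.08))[:2])
print("cols",[w2d(ray(c,T(u,v),.08))[1].round(4) for u,v in((127,230),(293,230),(132,580),(284,580))])
print("top:")
t=snap("top"); crop(t,365,175,400,250,10,"t7")
E
```

```text
t 11.1 p [ 0.6078 -0.1551  0.2013] rot [ 3.141 -0.     1.371] F [ 0.7 -0.4 -1.1] w 28.0 d [0.0446 0.0457 0.2013]
95 [-0.0509  0.0439]
193 [-0.0309  0.0439]
286 [-0.0112  0.0439]
376 [0.0086 0.0439]
464 [0.0285 0.0439]
549 [0.0485 0.0439]
628 [0.0677 0.0439]
cols [np.float64(0.0265), np.float64(0.0625), np.float64(0.0264), np.float64(0.0618)]
top:
```

View pics/t7.png

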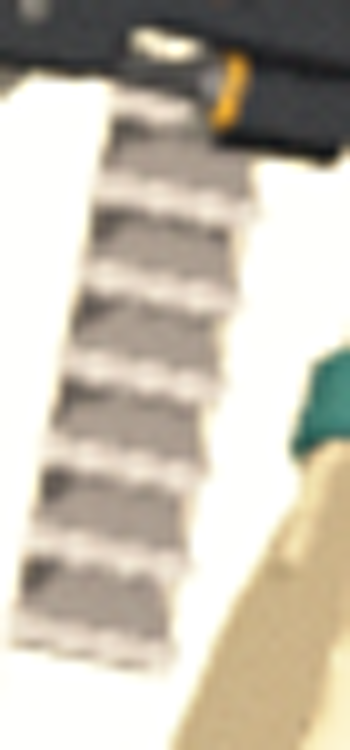

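```bash
python3 - <<'E'
from h import *
np.set_printoptions(suppress=True,precision=4)
s=st()
c=snap("wrist")
T=lambda u,v:(225+(u+.5)/4-.5,70+(v+.5)/4-.5)
for v,z in((683,.162),(683,.165),(738,.204),(738,.207),(768,.204),(768,.207)): print(v,z,w2d(ray(c,T(210,v),z)))
print([w2d(ray(c,T(u,738),.204)) for u in (120,310)])
E
```

```text
t 11.2 p [ 0.6081 -0.1554  0.2013] rot [ 3.141 -0.     1.371] F [ 0.7 -1.   0.4] w 27.8 d [0.0449 0.0455 0.2013]
683 0.162 [0.0507 0.0446 0.162 ]
683 0.165 [0.0495 0.0446 0.165 ]
738 0.204 [0.043  0.0448 0.204 ]
738 0.207 [0.0417 0.0448 0.207 ]
768 0.204 [0.0476 0.0448 0.204 ]
768 0.207 [0.0462 0.0448 0.207 ]
[array([0.043 , 0.0321, 0.204 ]), array([0.043 , 0.0588, 0.204 ])]
```

```bash
python3 - <<'E'
from h import *
np.set_printoptions(suppress=True,precision=4)
s=st()
c=snap("wrist"); crop(c,230,225,330,275,8,"w9")
T=lambda u,v:(225+(u+.5)/4-.5,70+(v+.5)/4-.5)
for u,v in((105,680),(325,682)): print(w2d(ray(c,T(u,v),s["ee_pos"][2])))
E
```

```text
t 11.25 p [ 0.6082 -0.1555  0.2012] rot [ 3.141 -0.     1.371] F [-0.2  1.  -0.4] w 27.7 d [0.045  0.0454 0.2012]
[0.0355 0.0298 0.2012]
[0.0358 0.0609 0.2012]
```

View pics/w9.png

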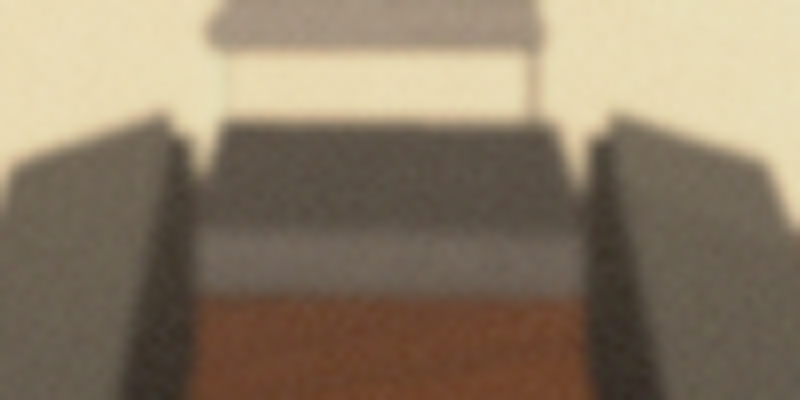

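```bash
python3 - <<'E'
from h import *
s=st()
print(inc(d2w([.0499,.045,.122]),1.37))
E
```

```text
t 11.3 p [ 0.6082 -0.1556  0.2011] rot [ 3.141 -0.     1.371] F [-0.4  0.1 -0.7] w 27.7 d [0.0451 0.0453 0.2011]
(array([-0.3,  4.8, 79.1]), np.float64(0.001))
```

>>> play_rows(increments="25 -0.3 4.8 40 0;25 -0.3 4.8 70 0;25 -0.3 4.8 79 0;25 -0.3 4.8 79 0;25 -0.3 4.8 79 0")

```text
t: 11.92
ee_pos: [0.6141, -0.1577, 0.1233]
ee_rot: [3.139, 0.0, 1.37]
wrist_force: [0.2, -0.6, 0.0]
width: 0.293
```

```bash
python3 - <<'E'
from h import *
s=st()
c=snap("wrist"); crop(c,220,190,340,290,6,"w10")
c=snap("scene"); crop(c,150,150,250,250,6,"s10")
c=snap("top"); crop(c,350,150,420,230,7,"t10")
E
```

```text
t 11.93 p [ 0.6141 -0.1577  0.1233] rot [3.139 0.    1.37 ] F [ 0.2 -0.6  0. ] w 27.6 d [0.0513 0.0444 0.1233]
```

View pics/w10.png

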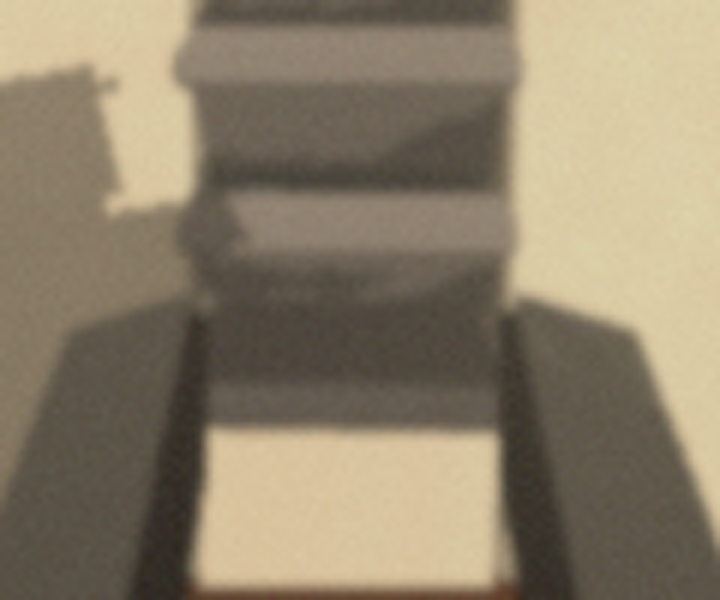

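View pics/s10.png

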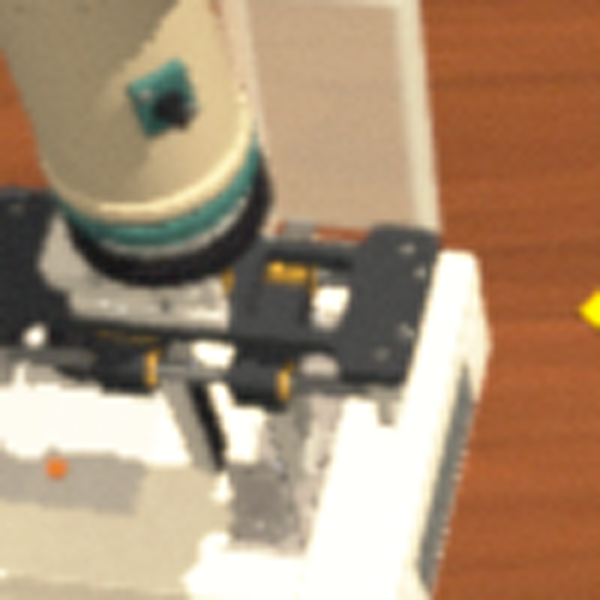

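>>> play_rows(increments="25 0 0 5.7 0;25 -0.6 -0.6 8 0;25 -0.6 -1.3 10.9 0;25 -0.6 -2.1 13.8 0;25 -0.6 -2.9 16.6 0;25 -0.6 -3.2 19.5 0;25 -0.6 -3.5 22.5 0")

```text
t: 12.95
ee_pos: [0.6096, -0.1573, 0.0991]
ee_rot: [3.141, -0.0, 1.37]
wrist_force: [-0.5, 0.4, -0.9]
width: 0.295
```

```bash
python3 - <<'E'
from h import *
s=st()
c=snap("wrist"); crop(c,220,190,340,290,6,"w11")
c=snap("scene"); crop(c,150,180,250,250,6,"s11")
E
```

```text
t 12.95 p [ 0.6096 -0.1573  0.0991] rot [ 3.141 -0.     1.37 ] F [-0.5  0.4 -0.9] w 27.8 d [0.0468 0.044  0.0991]
```

View pics/w11.png

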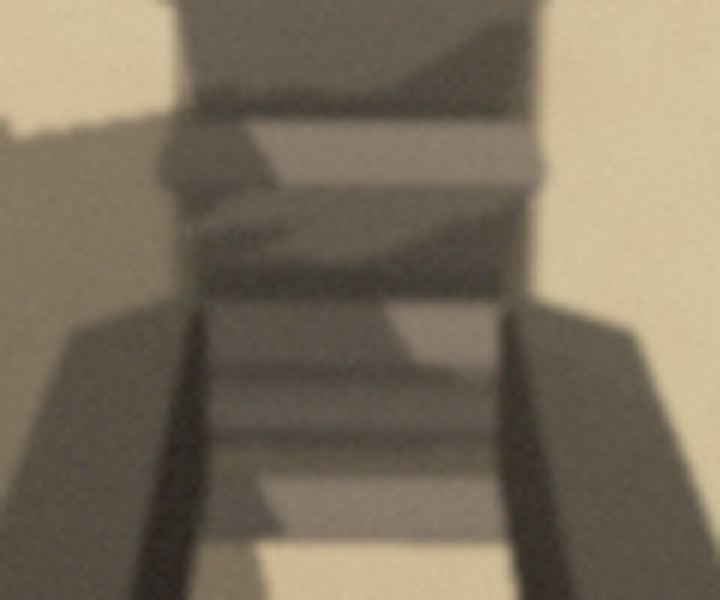

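View pics/s11.png

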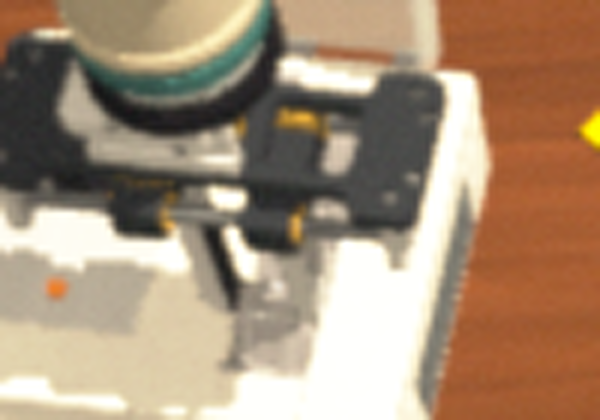

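>>> play_rows(increments="25 0 0.3 2.8 0;25 0 0.7 5.5 0;25 0 1.8 7.8 0;25 0 2.9 10 0;25 0 4.6 12.5 0;25 0 4.6 12.5 0;42 0 4.6 12.5 0;42 0 4.6 12.5 0;42 0 4.6 12.5 0;42 0 4.6 12.5 0")

```text
t: 14.3
ee_pos: [0.6141, -0.1581, 0.0864]
ee_rot: [-3.141, -0.0, 1.37]
wrist_force: [-0.7, -0.7, -0.0]
width: 0.421
```

```bash
python3 - <<'E'
from h import *
s=st()
c=snap("wrist"); crop(c,220,190,340,290,6,"w12")
E
```

```text
t 14.3 p [ 0.6141 -0.1581  0.0864] rot [-3.141 -0.     1.37 ] F [-0.7 -0.7 -0. ] w 39.6 d [0.0513 0.044  0.0864]
```

View pics/w12.png

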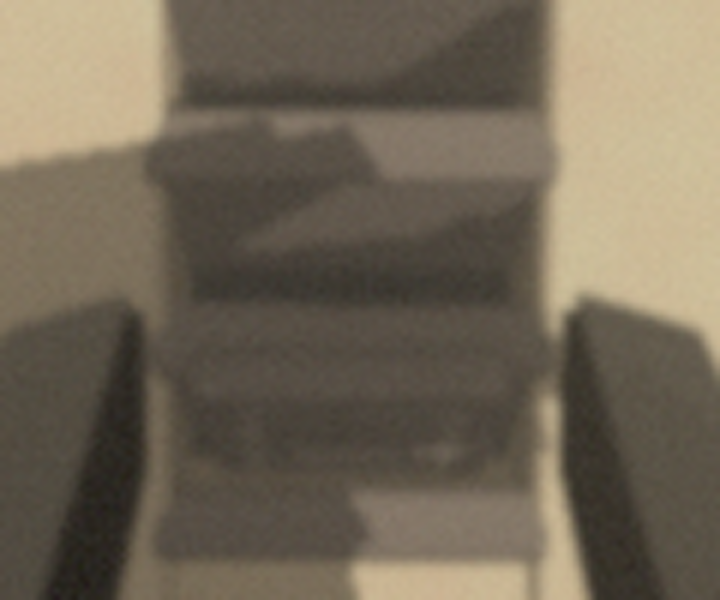

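```bash
python3 - <<'E'
from h import *
s=st()
print(inc([.4987,.076,.12],1.901))
E
```

```text
t 14.35 p [ 0.6141 -0.1581  0.0865] rot [-3.141 -0.     1.37 ] F [-0.4 -0.8 -0.2] w 39.8 d [0.0513 0.044  0.0865]
(array([ 206.4, -159.7,  -33.5]), np.float64(-0.531))
```

>>> play_rows(increments="42 0 0 -30 0;42 0 0 -80 0;42 40 -20 -114 -0.05;42 90 -55 -114 -0.2;50 135 -95 -110 -0.35;50 180 -135 -80 -0.5;50 206 -160 -34 -0.531;50 206 -160 -34 -0.531;50 206 -160 -34 -0.531;50 206 -160 -34 -0.531", newtons=3)

```text
t: 15.6
ee_pos: [0.5007, 0.0748, 0.1222]
ee_rot: [3.138, 0.001, 1.9]
wrist_force: [0.3, 0.2, 0.6]
width: 0.498
```

```bash
python3 - <<'E'
from h import *
s=st()
c=snap("wrist","w13")
for b in backs(c): print(*b)
c=snap("top","t13")
for b in backs(c)[:10]: print(*b)
c=snap("scene");crop(c,120,150,250,260,6,"s13")
E
```

```text
t 15.6 p [0.5007 0.0748 0.1222] rot [3.138e+00 1.000e-03 1.900e+00] F [0.3 0.2 0.6] w 46.8 d [-0.1063  0.2496  0.1222]
[236. 322.] [629.9  74.1] 27.3 13.8 -71.1 0.8
[474. 293.] [530.1 282.9] 42.6 29.8 -80.5 0.59
[388. 279.] [535.9 199.2] 38.0 31.9 -71.1 0.82
[281. 226.] [521.   84.4] 42.2 30.2 18.2 0.97
[506. 222.] [449.5 278.2] 42.9 30.9 87.8 0.94
[ 29. 189.] [ 560.5 -141.8] 14.8 7.3 -71.1 0.71
[ 98. 173.] [526.3 -83.7] 23.2 9.1 -39.7 0.32
[418. 170.] [429.3 184.5] 63.1 27.7 -42.7 0.52
[ 23. 110.] [ 496.8 -154.5] 49.6 49.0 85.6 0.74
[108. 276.] [421.9 459.1] 39.8 38.9 -89.2 0.8
[187. 267.] [447.4 278.4] 42.2 29.9 -89.2 0.95
[186. 232.] [529.1 283.2] 42.9 31.0 -79.7 0.89
[222. 228.] [536.8 199.6] 37.5 35.2 -89.2 0.8
[212. 126.] [785.6 231.5] 57.2 45.8 1.5 0.76
[264. 124.] [793.6 105.1] 69.9 48.3 0.7 0.73
[514. 109.] [ 836.5 -495.2] 51.9 26.9 9.4 0.61
[555. 100.] [ 860.9 -595.8] 61.1 24.1 -3.9 0.77
[532. 100.] [ 857.9 -542.3] 66.0 65.6 -45.0 0.76
[445.  94.] [ 870.7 -333.9] 38.0 29.2 0.7 0.92
```

View pics/s13.png

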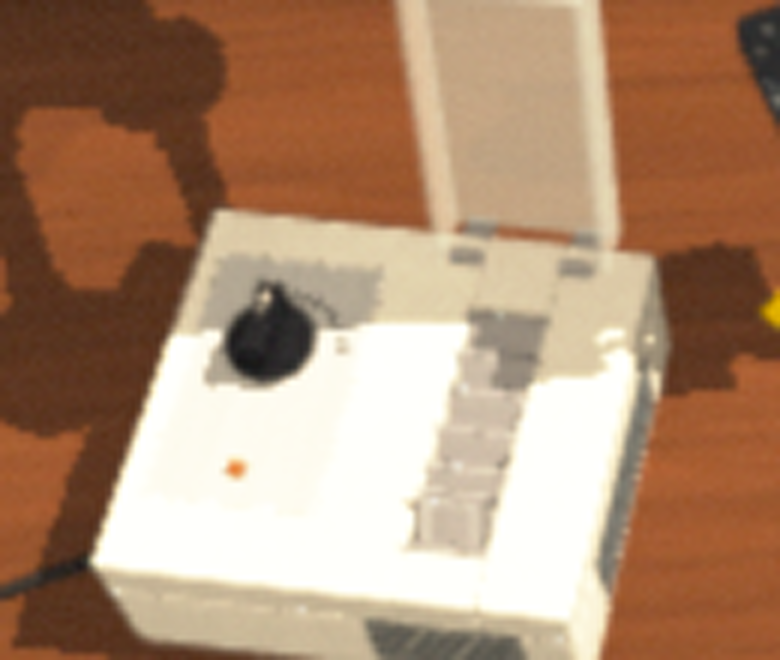

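View pics/w13.png

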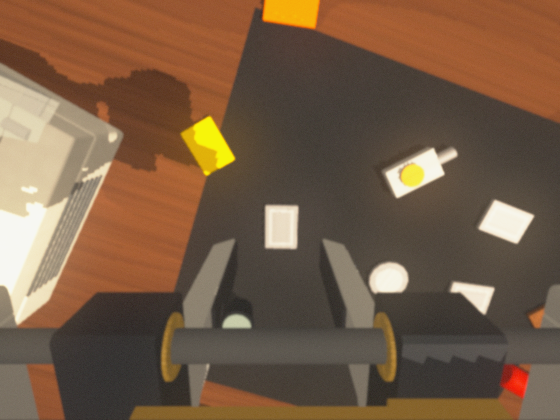

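>>> play_rows(increments="50 0.5 0.5 60 0;50 0.5 0.5 105 0;50 0.5 0.5 118.5 0;50 0.5 0.5 118.5 0;25 0.5 0.5 118.5 0;25 0.5 0.5 118.5 0;25 0.5 0.5 118.5 0;25 0.5 0.5 118.5 0;25 0.5 0.5 100 0;25 0.5 0.5 60 0;25 0.5 0.5 60 0;25 0.5 0.5 40 0;25 0.5 0.5 60 0;25 0.5 0.5 60 0", newtons=3)

```text
t: 17.5
ee_pos: [0.4963, 0.0762, 0.0588]
ee_rot: [-3.137, -0.002, 1.901]
wrist_force: [-0.6, -0.6, -0.4]
width: 0.312
```

```bash
python3 - <<'E'
from h import *
s=st()
c=snap("wrist"); crop(c,200,220,360,340,5,"w14")
print(inc(d2w([.0295,.045,.20]),1.37))
E
```

```text
t 17.5 p [0.4963 0.0762 0.0588] rot [-3.137e+00 -2.000e-03  1.901e+00] F [-0.6 -0.6 -0.4] w 29.4 d [-0.1108  0.2501  0.0588]
(array([-247.7,   16.4, -140.6]), np.float64(0.531))
```

View pics/w14.png

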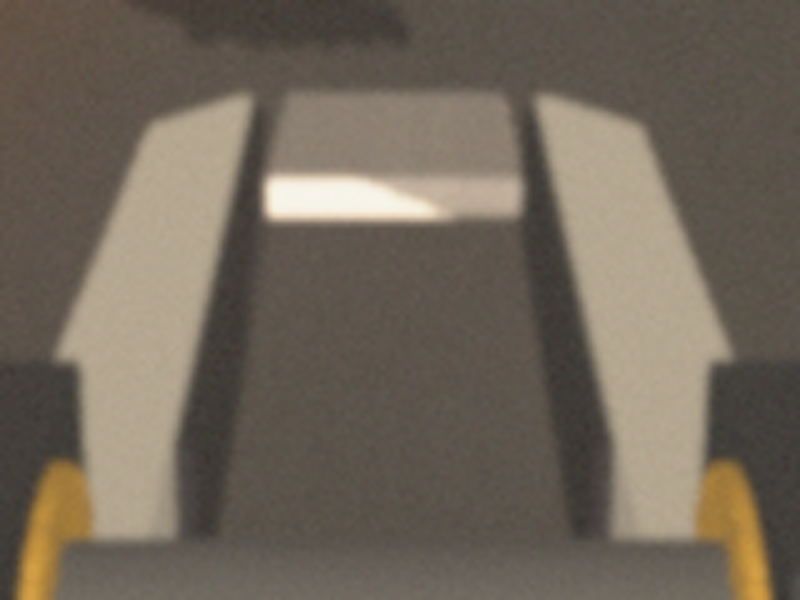

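```bash
cat >> h.py <<'E'
def avg(n=5):
    P=[];Y=[]
    for i in range(n):
        s=env.observe();P.append(s["ee_pos"]);Y.append(s["ee_rot"][2]);env.snapshot("wrist")
    P=np.array(P);p=P.mean(0);print("t",round(s["t"],2),"avg",np.round(p,4),"sd",np.round(P.std(0)*1000,1),"yaw",round(np.mean(Y),4),"w",round(s["width"]*94,1),"d",np.round(w2d(p),4))
    return np.r_[p,np.mean(Y)]
E
python3 - <<'E'
from h import *
p=avg(6)
print(inc(d2w([.0303,.045,.20]),1.37,frm=p))
print(inc(d2w([.0303,.045,.135]),1.37,frm=p))
E
```

```text
t 17.8 avg [0.4982 0.0762 0.0603] sd [0.6 0.  0.5] yaw 1.901 w 29.7 d [-0.109   0.2505  0.0603]
(array([-247.8,   16. , -139.7]), np.float64(0.531))
(array([-247.8,   16. ,  -74.7]), np.float64(0.531))
```

>>> play_rows(increments="25 0 0 0 0;25 0 0 -50 0;25 0 0 -105 0;25 -30 2 -140 0.05;25 -85 5 -140 0.15;25 -140 9 -140 0.27;25 -195 13 -140 0.4;25 -235 15 -140 0.5;25 -248 16 -120 0.531;25 -248 16 -85 0.531;25 -248 16 -75 0.531;25 -248 16 -75 0.531;25 -248 16 -75 0.531", newtons=12)

```text
t: 19.48
ee_pos: [0.5951, -0.1532, 0.1372]
ee_rot: [3.139, 0.0, 1.371]
wrist_force: [0.5, 0.1, -0.7]
width: 0.296
```

```bash
python3 - <<'E'
from h import *
p=avg(5)
c=snap("wrist"); crop(c,220,140,340,280,5,"w15")
E
```

```text
t 19.68 avg [ 0.595  -0.1532  0.1371] sd [0.1 0.  0.2] yaw 1.3704 w 28.0 d [0.0317 0.045  0.1371]
```

View pics/w15.png

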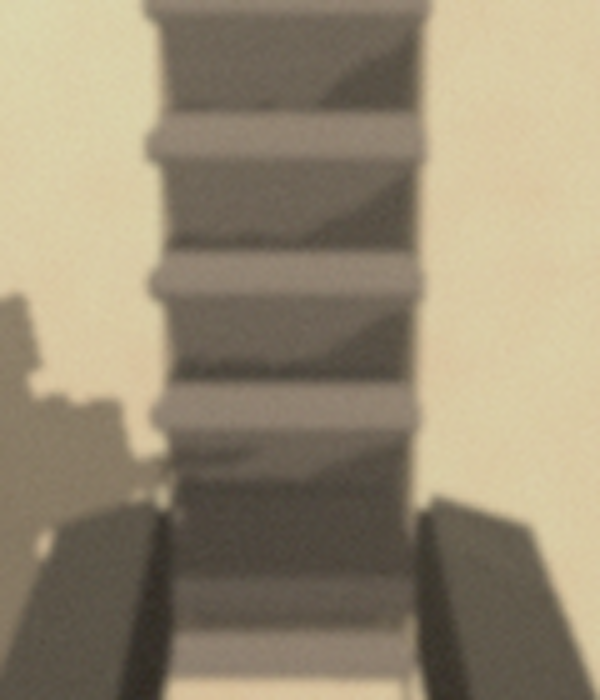

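```bash
cat >> h.py <<'E'
def part(c,vb,v1,v2,u,tz):
    # rows of bottom edge, top-end -x edge, top-end +x edge
    best=None
    for ph in np.radians(np.arange(0,40,.5)):
        # unknown top height h rel. TCP chosen so that width is 5cos(ph)
        for h in np.arange(-3,8,.5):
            a=w2d(ray(c,(u,v1),tz+h/1000))[0]; b=w2d(ray(c,(u,v2),tz+h/1000+.005*np.sin(ph)))[0]
            bot=w2d(ray(c,(u,vb),tz+h/1000-.042*np.cos(ph)))[0]
            e=abs((b-a)-.005*np.cos(ph))*2+abs((bot-a)-.042*np.sin(ph))
            if best is None or e<best[0]: best=(e,np.degrees(ph),h,a,b,bot)
    return best
E
python3 - <<'E'
from h import *
p=avg(1)
c=snap("wrist"); crop(c,245,225,315,275,10,"w16")
print(part(c,236.6,255,265.4,278,p[2]))
for h in (0,2,4):
  print(h,[w2d(ray(c,(278,v),p[2]+z))[0].round(4) for v,z in((236.6,h/1000-.0412),(255,h/1000),(265.4,h/1000+.001))])
for v in (405,654): print("fin",w2d(ray(c,(278,140+v/5),.08))[:2])
E
```

```text
t 19.77 avg [ 0.5945 -0.1532  0.1364] sd [0. 0. 0.] yaw 1.3702 w 27.8 d [0.0311 0.0449 0.1364]
(np.float64(0.0020440212659594177), np.float64(6.5), np.float64(7.5), np.float64(0.027530220076866386), np.float64(0.03345321686489172), np.float64(0.03215100880844385))
0 [np.float64(0.0347), np.float64(0.0308), np.float64(0.0367)]
2 [np.float64(0.034), np.float64(0.0299), np.float64(0.0358)]
4 [np.float64(0.0332), np.float64(0.029), np.float64(0.0349)]
fin [0.02817842 0.04460258]
fin [0.06795906 0.04460438]
```

View pics/w16.png

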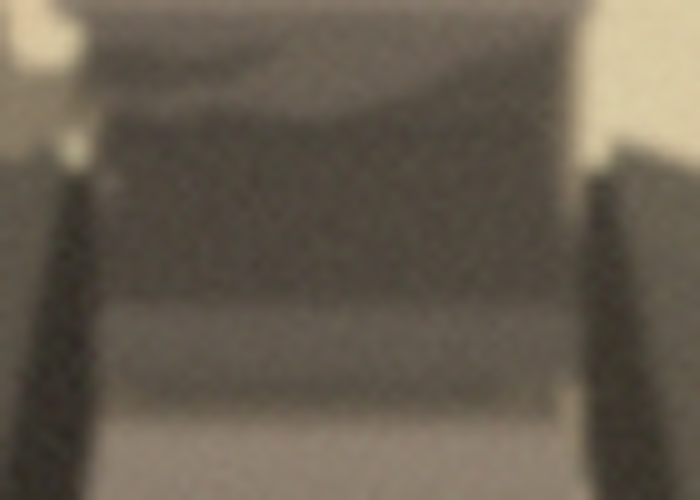

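>>> play_rows(increments="25 0 1.8 12 0;25 0 1.8 18 0;25 0 1.2 21 0;25 0 -0.2 25 0;25 0 -1.4 27.7 0;25 0 -2.5 30.5 0;25 0 -3.5 33.7 0;25 0 -4.4 36.9 0;25 0 -4.4 39.8 0;25 0 -4.3 42.7 0;25 0 -3.2 45 0;25 0 -2.1 47.2 0;25 0 -0.4 49.6 0;25 0 -0.4 49.6 0;42 0 -0.4 49.6 0;42 0 -0.4 49.6 0;42 0 -0.4 49.6 0")

```text
t: 22.0
ee_pos: [0.5939, -0.1531, 0.0859]
ee_rot: [-3.141, -0.0, 1.37]
wrist_force: [1.1, 1.0, -0.5]
width: 0.426
```

```bash
python3 - <<'E'
from h import *
p=avg(4)
c=snap("wrist"); crop(c,220,190,340,290,6,"w17")
# next pick C: (449.5,278.2, 88deg): long axis 88 -> tool y towards -y : yaw=a+90 with a=-92
a=np.radians(-92); yaw=a+np.pi/2; ty=np.array([np.cos(a),np.sin(a)])
t=np.array([.4493,.2783])-.023*ty
print(t,yaw,inc([*t,.12],yaw,frm=p))
E
```

```text
t 22.15 avg [ 0.5939 -0.1531  0.0859] sd [0. 0. 0.] yaw 1.37 w 39.5 d [0.0305 0.0449 0.0859]
[0.45010269 0.30128599] -0.03490658503988664 (array([ 416.6, -231.5,  -34.1]), np.float64(1.405))
```

View pics/w17.png

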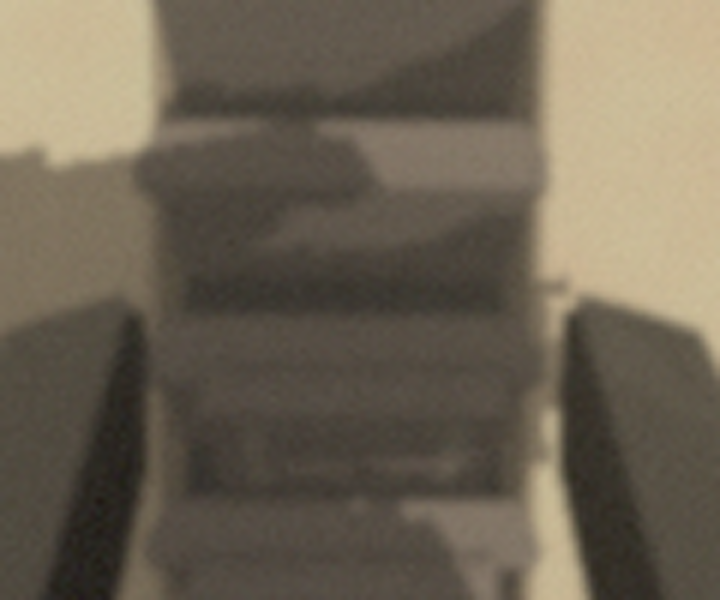

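>>> play_rows(increments="42 0 0 -40 0;42 0 0 -95 0.1;42 40 -15 -115 0.28;42 95 -50 -115 0.46;50 150 -80 -115 0.64;50 205 -110 -115 0.82;50 260 -140 -115 1.0;50 315 -175 -100 1.18;50 370 -205 -70 1.36;50 417 -231.5 -34 1.405;50 417 -231.5 -34 1.405;50 417 -231.5 -34 1.405;50 417 -231.5 -34 1.405", newtons=3)

```text
t: 23.88
ee_pos: [0.4507, 0.3013, 0.1206]
ee_rot: [3.141, -0.001, -0.035]
wrist_force: [0.9, 0.3, -0.2]
width: 0.502
```

```bash
python3 - <<'E'
from h import *
p=avg(4)
c=snap("wrist","w18")
for b in backs(c): print(*b)
c=snap("scene");crop(c,120,150,400,260,3,"s18")
E
```

```text
t 24.02 avg [0.4511 0.301  0.121 ] sd [0.2 0.2 0.2] yaw -0.0358 w 46.9 d [-0.2001  0.4614  0.121 ]
[534. 347.] [708.4 139.7] 55.3 26.3 -2.2 0.82
[ 25. 346.] [186.2 160.1] 54.9 27.4 -2.2 0.82
[  6. 320.] [175.  191.2] 19.3 4.8 34.5 0.76
[261. 316.] [432.  187.9] 55.5 30.4 -2.2 0.49
[277. 225.] [449.7 280.6] 42.6 30.8 87.9 0.98
[366. 217.] [531.1 285.3] 43.3 30.9 -80.0 0.95
[482.  29.] [617.8 437.4] 44.1 5.8 77.2 0.75
[231.  17.] [420.1 450.6] 46.0 30.5 -2.1 0.81
```

View pics/s18.png

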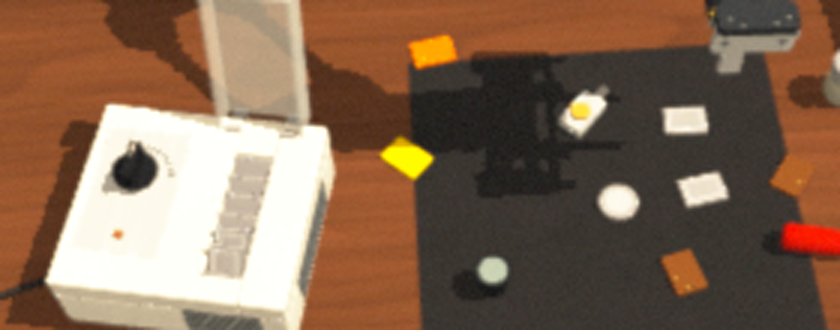

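View pics/w18.png

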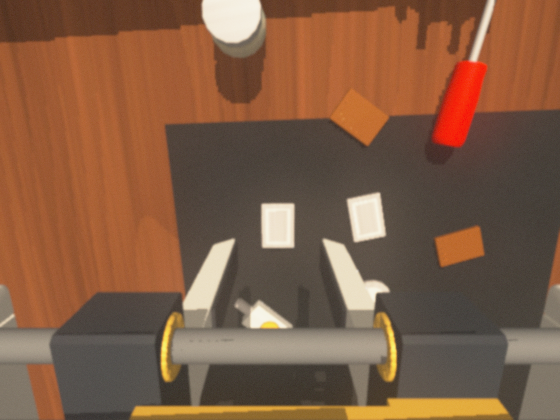

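>>> play_rows(increments="50 -0.6 -1.7 60 0;50 -0.6 -1.7 105 0;50 -0.6 -1.7 119 0;50 -0.6 -1.7 119 0;25 -0.6 -1.7 119 0;25 -0.6 -1.7 119 0;25 -0.6 -1.7 119 0;25 -0.6 -1.7 119 0;25 -0.6 -1.7 100 0;25 -0.6 -1.7 60 0;25 -0.6 -1.7 60 0;25 -0.6 -1.7 40 0;25 -0.6 -1.7 60 0;25 -0.6 -1.7 60 0;25 -0.6 -1.7 60 0", newtons=3)

```text
t: 26.05
ee_pos: [0.449, 0.3032, 0.0595]
ee_rot: [3.141, 0.002, -0.035]
wrist_force: [-0.1, 0.1, 0.2]
width: 0.318
```

```bash
python3 - <<'E'
from h import *
p=avg(4)
c=snap("wrist"); crop(c,200,220,360,340,5,"w19")
print(inc(d2w([.012,.045,.20]),1.37,frm=p))
E
```

```text
t 26.2 avg [0.4494 0.3034 0.0599] sd [0.3 0.1 0.3] yaw -0.035 w 29.5 d [-0.2021  0.4633  0.0599]
(array([ 142.1,  448. , -140.1]), np.float64(-1.405))
```

View pics/w19.png

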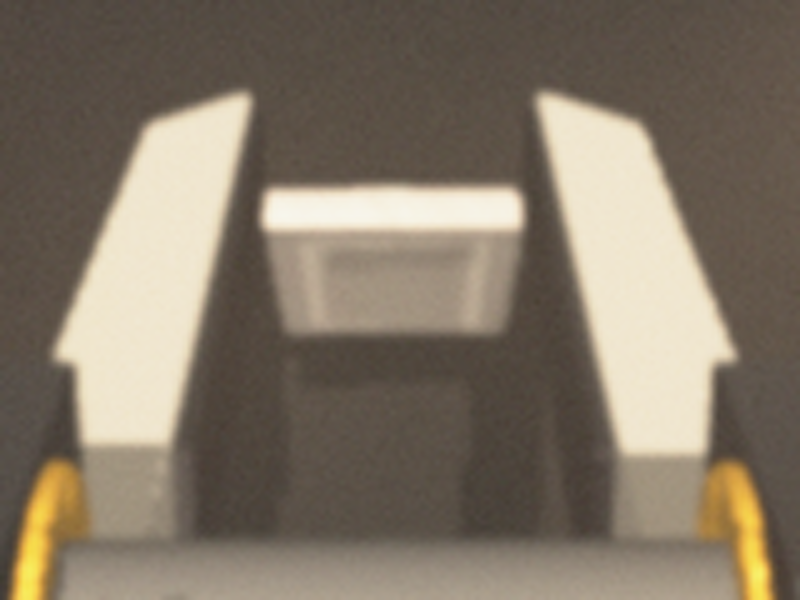

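```bash
cat >> h.py <<'E'
def toolpt(c,p,uv,dz):
    q=ray(c,uv,p[2]+dz); y=p[3]; d=q[:2]-p[:2]
    return np.array([np.cos(y)*d[0]+np.sin(y)*d[1], np.sin(y)*d[0]-np.cos(y)*d[1]])*1000
E
python3 - <<'E'
from h import *
p=avg(2)
c=snap("wrist")
for h in (0,2,4):
    print(h,toolpt(c,p,(278,257.4),h/1000),toolpt(c,p,(278,266),h/1000))
    for f in (20,30,35,40,45,50): print(f,toolpt(c,p,(278,286.6),h/1000-.042*np.cos(np.radians(f))+.005*np.sin(np.radians(f))), "expect from top", 42*np.sin(np.radians(f)))
E
```

```text
t 26.35 avg [0.4498 0.3035 0.0604] sd [0. 0. 0.] yaw -0.035 w 29.8 d [-0.2018  0.4636  0.0604]
0 [-0.40251221  1.53645628] [-0.40421933  6.89493459]
20 [-0.43435621 40.47600493] expect from top 14.364846019678087
30 [-0.43168742 38.37538758] expect from top 20.999999999999996
35 [-0.43008188 37.11165858] expect from top 24.090210326743936
40 [-0.42831142 35.71811931] expect from top 26.99707960683465
45 [-0.42638951 34.20537544] expect from top 29.698484809834994
50 [-0.42433078 32.58493987] expect from top 32.173866610997074
2 [-0.40120418  0.66268554] [-0.40289213  5.9609988 ]
20 [-0.43298194 39.394306  ] expect from top 14.364846019678087
30 [-0.43031315 37.29368865] expect from top 20.999999999999996
35 [-0.4287076  36.02995965] expect from top 24.090210326743936
40 [-0.42693714 34.63642038] expect from top 26.99707960683465
45 [-0.42501523 33.12367652] expect from top 29.698484809834994
50 [-0.4229565  31.50324095] expect from top 32.173866610997074
4 [-0.39989615 -0.21108519] [-0.40156493  5.02706301]
20 [-0.43160766 38.31260707] expect from top 14.364846019678087
30 [-0.42893887 36.21198972] expect from top 20.999999999999996
35 [-0.42733333 34.94826073] expect from top 24.090210326743936
40 [-0.42556287 33.55472146] expect from top 26.99707960683465
45 [-0.42364096 32.04197759] expect from top 29.698484809834994
50 [-0.42158223 30.42154202] expect from top 32.173866610997074
```

```bash
python3 - <<'E'
from h import *
p=avg(1)
print(inc(d2w([-.014,.045,.20]),1.37,frm=p),inc(d2w([-.014,.045,.13]),1.37,frm=p))
E
```

```text
t 26.45 avg [0.4497 0.3035 0.0604] sd [0. 0. 0.] yaw -0.035 w 29.9 d [-0.2019  0.4635  0.0604]
(array([ 116.2,  443.8, -139.6]), np.float64(-1.405)) (array([116.2, 443.8, -69.6]), np.float64(-1.405))
```

>>> play_rows(increments="25 0 0 0 0;25 0 0 -50 0;25 0 10 -105 -0.1;25 20 55 -140 -0.28;25 38 110 -140 -0.46;25 55 165 -140 -0.64;25 73 225 -140 -0.82;25 90 285 -140 -1.0;25 105 345 -140 -1.18;25 112 400 -140 -1.36;25 116 436 -140 -1.405;25 116 444 -110 -1.405;25 116 444 -75 -1.405;25 116 444 -70 -1.405;25 116 444 -70 -1.405;25 116 444 -70 -1.405", newtons=12)

```text
t: 28.5
ee_pos: [0.5511, -0.1444, 0.1317]
ee_rot: [3.139, 0.0, 1.371]
wrist_force: [0.0, -0.4, -0.7]
width: 0.308
```

```bash
python3 - <<'E'
from h import *
p=avg(4)
c=snap("wrist"); crop(c,220,200,340,300,6,"w20")
c=snap("scene"); crop(c,150,150,250,250,6,"s20")
E
```

```text
t 28.65 avg [ 0.5509 -0.1444  0.1316] sd [0.1 0.  0.1] yaw 1.3706 w 28.9 d [-0.0133  0.0448  0.1316]
```

View pics/w20.png

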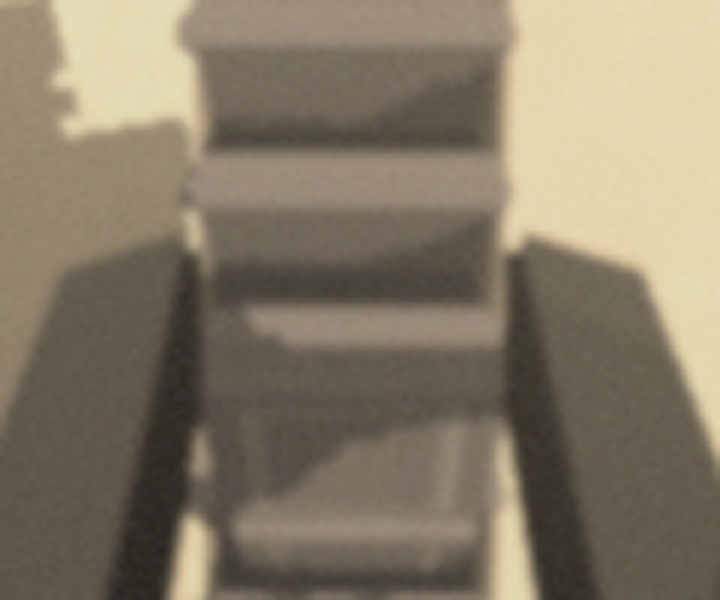

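View pics/s20.png

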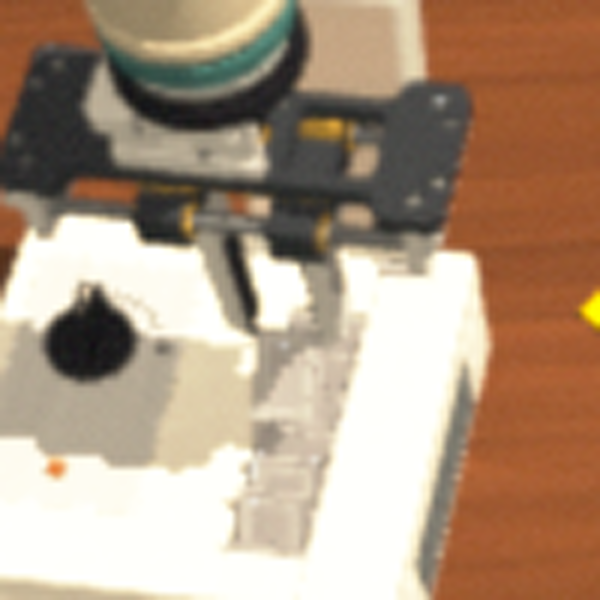

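```bash
python3 - <<'E'
from h import *
p=avg(1)
c=snap("wrist")
for k in range(7):
    v=proj(c,d2w([-.0511+.0199*k,.044,.08])); print("fin",k,((v[1]+.5-200)*6).round())
for x in (.0185,.0385): print("slot mouth",((proj(c,d2w([x,.044,.08]))[1]+.5-200)*6).round())
# top of inserted part in slot4: 
for f in (35,40,45,50,55):
    r=np.radians(f)
    # upper top corner at rel tool (6,?), h=2
    y0=toolpt(c,p,(278,200+400/6),.002)[1]
    q=d2w([w2d(p)[0]+(y0+42*np.sin(r))/1000,.044,p[2]+.002-.042*np.cos(r)])
    print(f,y0.round(1),((proj(c,q)[1]+.5-200)*6).round(), "bottom centre",np.round([w2d(q)[0]*1000-2.5*np.cos(r), q[2]*1000-2.5*np.sin(r)],1))
crop(c,245,235,315,305,9,"w21")
E
```

```text
t 28.8 avg [ 0.5503 -0.1443  0.1307] sd [0. 0. 0.] yaw 1.3703 w 29.1 d [-0.014   0.0448  0.1307]
fin 0 -140.0
fin 1 28.0
fin 2 188.0
fin 3 342.0
fin 4 489.0
fin 5 631.0
fin 6 767.0
slot mouth 416.0
slot mouth 561.0
35 5.9 466.0 bottom centre [14.  96.9]
40 5.9 499.0 bottom centre [17.  98.9]
45 5.9 531.0 bottom centre [ 19.9 101.3]
50 5.9 563.0 bottom centre [ 22.5 103.8]
55 5.9 594.0 bottom centre [ 24.9 106.6]
```

View pics/w21.png

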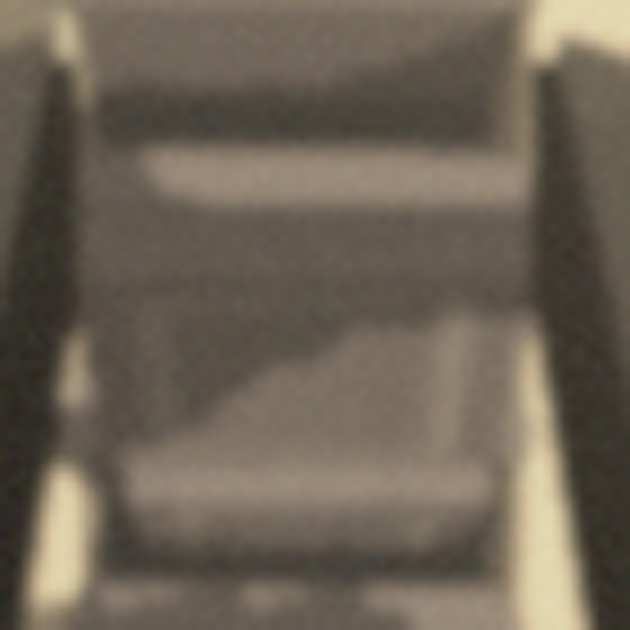

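>>> play_rows(increments="25 0 0 12 0;25 0 0 18 0;25 0 0 20.7 0;25 0 1.4 22.8 0;25 0 2.8 24.8 0;25 0 4.7 26.5 0;25 0 6.6 28.1 0;25 0 8.7 29.6 0;25 0 10.8 31.1 0;25 0 13 32.7 0;25 0 15 34.2 0;25 0 16.4 36.3 0;25 0 17.8 38.3 0;25 0 19.5 40.7 0;25 0 20.7 42.4 0;25 0 20.7 42.4 0")

```text
t: 30.9
ee_pos: [0.5703, -0.1485, 0.0876]
ee_rot: [-3.141, -0.0, 1.37]
wrist_force: [0.6, -0.2, 0.5]
width: 0.309
```

```bash
python3 - <<'E'
from h import *
s=st()
p=avg(3)
c=snap("wrist"); crop(c,220,190,340,290,6,"w22")
c=snap("scene"); crop(c,150,170,250,250,6,"s22")
E
```

```text
t 30.9 p [ 0.5703 -0.1485  0.0876] rot [-3.141 -0.     1.37 ] F [ 0.6 -0.2  0.5] w 29.1 d [0.0065 0.0447 0.0876]
t 31.0 avg [ 0.5703 -0.1485  0.0877] sd [0.  0.  0.1] yaw 1.37 w 28.9 d [0.0065 0.0447 0.0877]
```

View pics/w22.png

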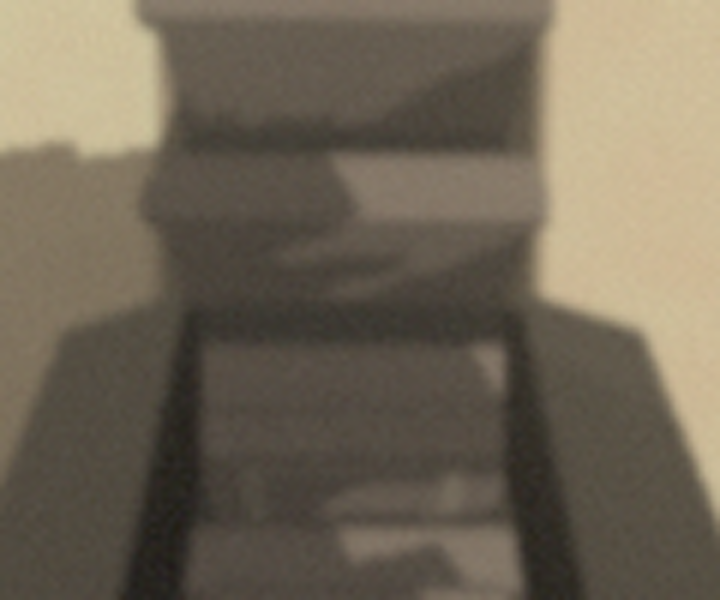

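View pics/s22.png

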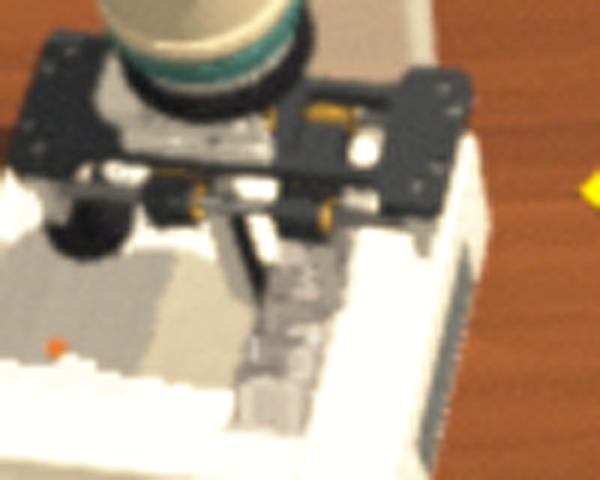

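```bash
python3 - <<'E'
from h import *
p=avg(1)
t=snap("top","t23")
for q in ((148,235),(201,194),(147,202),(222,228)): print(ray(t,q,.005)[:2])
for b in backs(t)[:8]: print(*b)
a=np.radians(-80); yaw=a+np.pi/2; ty=np.array([np.cos(a),np.sin(a)])
tt=np.array([.5304,.2835])-.0237*ty
print(tt,yaw,inc([*tt,.12],yaw,frm=p))
E
```

```text
t 31.15 avg [ 0.5703 -0.1485  0.0878] sd [0. 0. 0.] yaw 1.37 w 28.7 d [0.0065 0.0447 0.0878]
[0.51914804 0.37214352]
[0.61794253 0.25138049]
[0.59709326 0.37820929]
[0.53796314 0.19959038]
[108. 276.] [421.9 459.1] 39.9 38.9 -89.2 0.81
[228. 276.] [426.4 182.1] 61.5 27.8 -44.1 0.77
[186. 231.] [529.1 283.3] 43.2 31.0 -79.7 0.89
[222. 228.] [536.8 199.6] 37.6 35.2 -89.2 0.81
[368. 198.] [ 614.  -143.7] 39.5 20.4 -10.1 0.81
[277. 194.] [620.4  73. ] 26.0 23.9 -89.2 0.79
[212. 126.] [785.6 231.5] 57.2 45.8 1.5 0.77
[264. 124.] [793.6 105.1] 69.9 48.3 0.7 0.74
[0.52628454 0.30683994] 0.17453292519943298 (array([ 437.4, -134. ,  -32.2]), np.float64(1.195))
```

>>> play_rows(increments="42 0 0 0 0;42 0 0 0 0;42 0 0 -40 0;42 0 0 -95 0.1;42 40 -10 -115 0.28;42 95 -28 -115 0.46;50 150 -45 -115 0.64;50 205 -62 -115 0.82;50 260 -80 -115 1.0;50 315 -98 -100 1.18;50 370 -115 -80 1.195;50 437 -134 -40 1.195;50 437 -134 -32 1.195;50 437 -134 -32 1.195;50 437 -134 -32 1.195;50 437 -134 -32 1.195", newtons=3)

```text
t: 33.25
ee_pos: [0.5273, 0.3051, 0.1211]
ee_rot: [-3.142, -0.002, 0.173]
wrist_force: [-0.7, -0.5, -0.1]
width: 0.499
```

```bash
python3 - <<'E'
from h import *
p=avg(5)
c=snap("wrist","w24")
for b in backs(c): print(*b)
c=snap("scene");crop(c,120,150,400,260,3,"s24")
E
```

```text
t 33.45 avg [0.527  0.3054 0.1209] sd [0.2 0.2 0.2] yaw 0.1733 w 47.2 d [-0.1265  0.4808  0.1209]
[197. 374.] [476.1 108.5] 28.9 19.4 -80.1 0.74
[533. 347.] [809.3 202.2] 58.9 31.1 9.9 0.89
[ 25. 347.] [297.4 113.2] 57.1 32.2 9.9 0.84
[527. 316.] [793.4 241.6] 59.4 38.1 9.9 0.47
[272. 306.] [538.6 201.5] 38.3 37.3 -32.4 0.78
[  5. 309.] [282.  155.5] 46.9 14.7 87.7 0.64
[142. 288.] [410.8 199.3] 12.3 12.3 -45.8 0.7
[280. 226.] [531.3 284.9] 43.7 30.3 -79.2 0.96
[421.  56.] [618.1 446.4] 64.0 5.4 76.8 0.76
[165.   8.] [412.3 443.3] 43.4 16.8 10.0 0.72
```

View pics/s24.png

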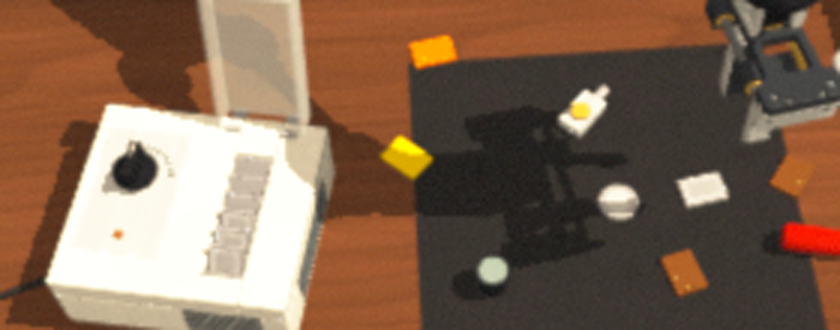

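>>> play_rows(increments="50 0.5 -1.4 60 0;50 0.5 -1.4 105 0;50 0.5 -1.4 119 0;50 0.5 -1.4 119 0;25 0.5 -1.4 119 0;25 0.5 -1.4 119 0;25 0.5 -1.4 119 0;25 0.5 -1.4 119 0;25 0.5 -1.4 100 0;25 0.5 -1.4 60 0;25 0.5 -1.4 60 0;25 0.5 -1.4 40 0;25 0.5 -1.4 60 0;25 0.5 -1.4 60 0;25 0.5 -1.4 60 0", newtons=3)

```text
t: 35.48
ee_pos: [0.5259, 0.3076, 0.059]
ee_rot: [3.141, 0.002, 0.175]
wrist_force: [0.3, 0.2, -0.8]
width: 0.318
```

```bash
python3 - <<'E'
from h import *
p=avg(4)
c=snap("wrist"); crop(c,200,220,360,340,5,"w25")
print(inc(d2w([-.014,.045,.20]),1.37,frm=p))
E
```

```text
t 35.62 avg [0.5263 0.3078 0.0595] sd [0.3 0.1 0.3] yaw 0.175 w 29.6 d [-0.1278  0.4831  0.0595]
(array([ -55. ,  449.2, -140.5]), np.float64(-1.195))
```

View pics/w25.png

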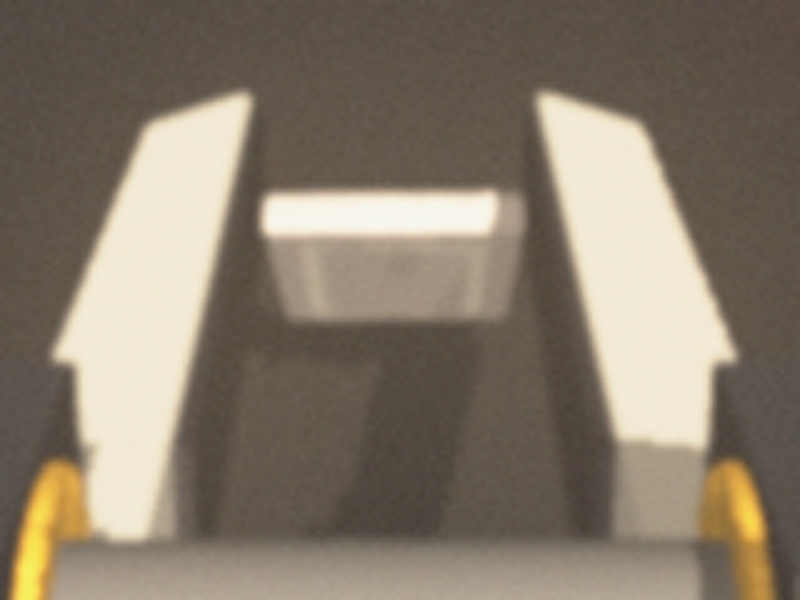

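```bash
python3 - <<'E'
from h import *
p=avg(1)
print(inc(d2w([-.032,.045,.20]),1.37,frm=p))
E
```

```text
t 35.73 avg [0.5266 0.308  0.06  ] sd [0. 0. 0.] yaw 0.175 w 29.8 d [-0.1275  0.4833  0.06  ]
(array([ -72.1,  442.7, -140. ]), np.float64(-1.195))
```

>>> play_rows(increments="25 0 0 0 0;25 0 0 -50 0;25 0 10 -105 -0.1;25 -5 55 -140 -0.28;25 -15 110 -140 -0.46;25 -25 165 -140 -0.64;25 -35 225 -140 -0.82;25 -45 285 -140 -1.0;25 -55 345 -140 -1.18;25 -65 400 -140 -1.195;25 -72 436 -140 -1.195;25 -72 443 -110 -1.195;25 -72 443 -75 -1.195;25 -72 443 -70 -1.195;25 -72 443 -70 -1.195;25 -72 443 -70 -1.195", newtons=12)

```text
t: 37.78
ee_pos: [0.5337, -0.141, 0.1313]
ee_rot: [3.139, 0.0, 1.37]
wrist_force: [0.8, 0.6, 0.4]
width: 0.311
```

```bash
python3 - <<'E'
from h import *
p=avg(4)
c=snap("wrist"); crop(c,220,200,340,300,6,"w26")
for k in range(1,7):
    v=proj(c,d2w([-.0511+.0199*k,.044,.08])); print("fin",k,((v[1]+.5-200)*6).round())
for f in (30,35,40,45,50):
    r=np.radians(f)
    y0=toolpt(c,p,(278,200+400/6),.002)[1]
    q=d2w([w2d(p)[0]+(y0+42*np.sin(r))/1000,.044,p[2]+.002-.042*np.cos(r)])
    print(f,y0.round(1),((proj(c,q)[1]+.5-200)*6).round(), "bottom centre",np.round([w2d(q)[0]*1000-2.5*np.cos(r), q[2]*1000-2.5*np.sin(r)],1))
E
```

```text
t 37.92 avg [ 0.5336 -0.141   0.1311] sd [0.2 0.  0.2] yaw 1.3705 w 28.8 d [-0.031   0.0448  0.1311]
fin 1 167.0
fin 2 322.0
fin 3 470.0
fin 4 612.0
fin 5 748.0
fin 6 879.0
30 5.5 434.0 bottom centre [-6.7 95.5]
35 5.5 466.0 bottom centre [-3.5 97.3]
40 5.5 498.0 bottom centre [-0.4 99.4]
45 5.5 531.0 bottom centre [  2.4 101.7]
50 5.5 562.0 bottom centre [  5.  104.2]
```

View pics/w26.png

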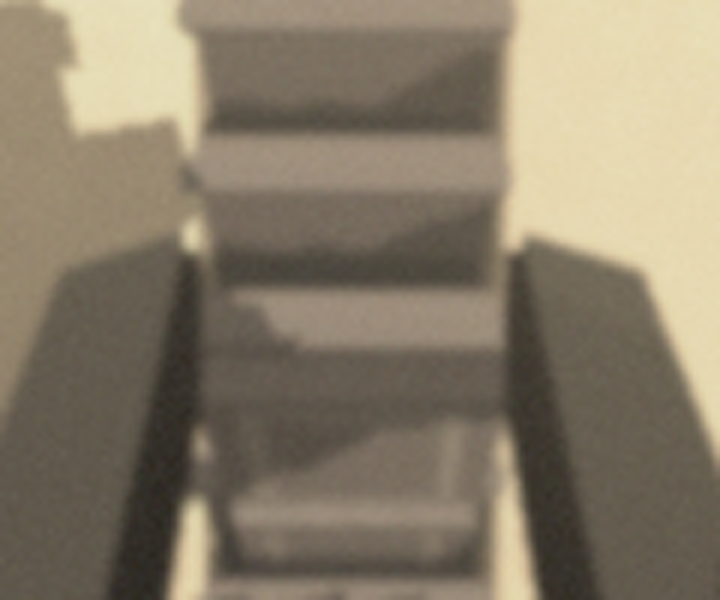

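>>> play_rows(increments="25 0 -0.6 12 0;25 0 -0.6 17 0;25 0 -0.6 19.2 0;25 0 0.8 21.3 0;25 0 2.3 23.3 0;25 0 4 25.2 0;25 0 5.6 27 0;25 0 7.5 28.8 0;25 0 9.3 30.5 0;25 0 11.3 32.2 0;25 0 13.3 33.8 0;25 0 14.7 35.9 0;25 0 16.1 37.9 0;25 0 17.5 40 0;25 0 19 42 0;25 0 19 42 0")

```text
t: 40.02
ee_pos: [0.5513, -0.1446, 0.0875]
ee_rot: [-3.141, -0.0, 1.37]
wrist_force: [-0.3, 1.2, -1.3]
width: 0.309
```

```bash
python3 - <<'E'
from h import *
s=st()
p=avg(3)
c=snap("wrist"); crop(c,220,190,340,290,6,"w27")
E
```

```text
t 40.02 p [ 0.5513 -0.1446  0.0875] rot [-3.141 -0.     1.37 ] F [-0.3  1.2 -1.3] w 29.0 d [-0.0129  0.0447  0.0875]
t 40.12 avg [ 0.5513 -0.1446  0.0876] sd [0.  0.  0.1] yaw 1.37 w 29.0 d [-0.0129  0.0447  0.0876]
```

View pics/w27.png

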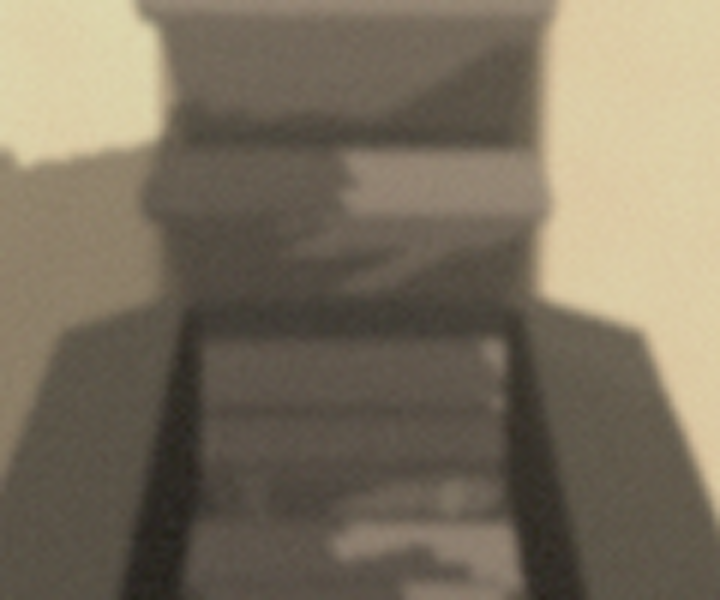

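>>> play_rows(increments="42 0 0 0 0;42 0 0 0 0;42 0 0 0 0;42 0 0 -40 0;42 0 0 -100 0;42 60 30 -120 0;42 110 60 -120 0;42 110 60 -120 0;42 110 60 -120 0")

```text
t: 41.35
ee_pos: [0.6314, -0.0488, 0.2072]
ee_rot: [-3.14, 0.001, 1.371]
wrist_force: [0.3, 0.4, 0.2]
width: 0.418
```

```bash
python3 - <<'E'
from h import *
s=st()
c=snap("wrist","w28"); 
c=snap("scene"); crop(c,150,160,250,250,8,"s28")
t=snap("top","t28")
crop(t,360,170,430,250,8,"t28c")
E
```

```text
t 41.35 p [ 0.6314 -0.0488  0.2072] rot [-3.140e+00  1.000e-03  1.371e+00] F [0.3 0.4 0.2] w 39.3 d [0.0465 0.1546 0.2072]
```

View pics/w28.png

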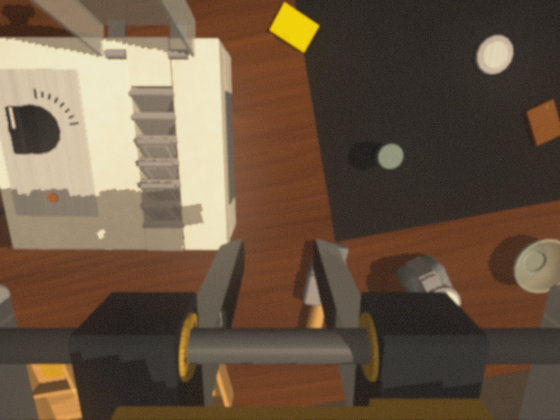

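View pics/s28.png

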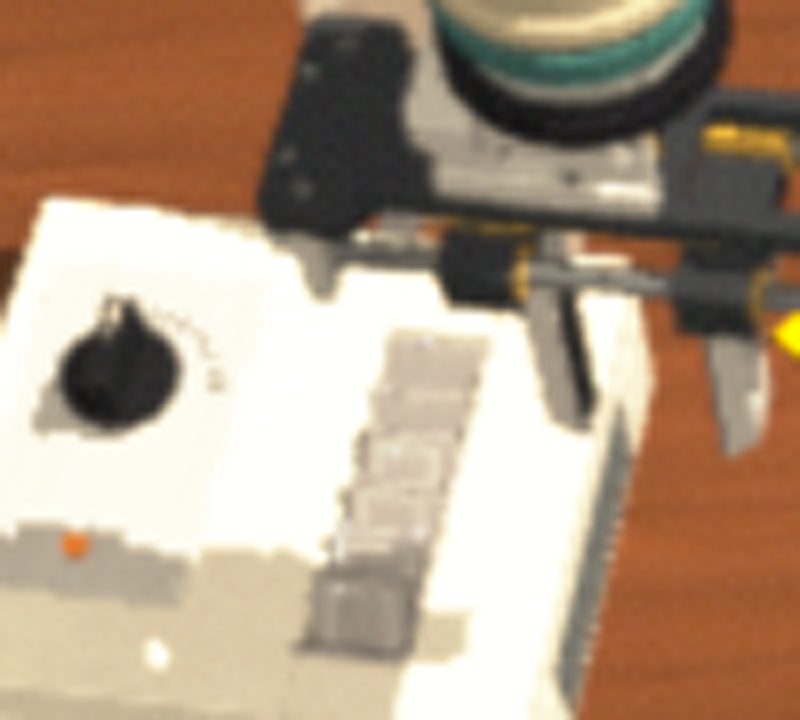

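View pics/t28.png

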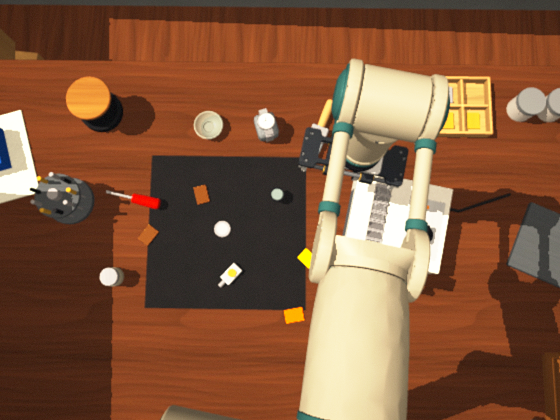

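```bash
python3 - <<'E'
from h import *
c=snap("wrist"); crop(c,110,75,210,245,4,"w29")
# predicted rows/cols of top end corners for fully-down part in slot k, resting against -x fin
for k in (2,3,4,5):
    x0=-.0411+.0199*k
    out=[]
    for off in (-4.7,0.3):   # normal coordinate (rack x) of faces
        # level floor 26 below: low corner touches; length 42
        r=np.radians(35)
        n=np.array([np.cos(r),np.sin(r)]); d=np.array([-np.sin(r),np.cos(r)])
        # lower corner is the -x face one: n=-4.7 ; z: n*sin + L*cos = -26 
        L0=(-26+4.7*np.sin(r))/np.cos(r)
        q=n*off+d*(L0+42)
        for y in (.029,.059):
            v=proj(c,d2w([x0+q[0]/1000,y,.08+q[1]/1000])); out.append(((v+.5-[110,75])*4).round())
    print(k,*out)
E
```

```text
2 [103. 253.] [241. 253.] [100. 273.] [239. 273.]
3 [113. 345.] [249. 344.] [110. 365.] [246. 365.]
4 [123. 433.] [256. 433.] [120. 454.] [254. 453.]
5 [132. 519.] [263. 519.] [129. 539.] [261. 539.]
```

View pics/w29.png

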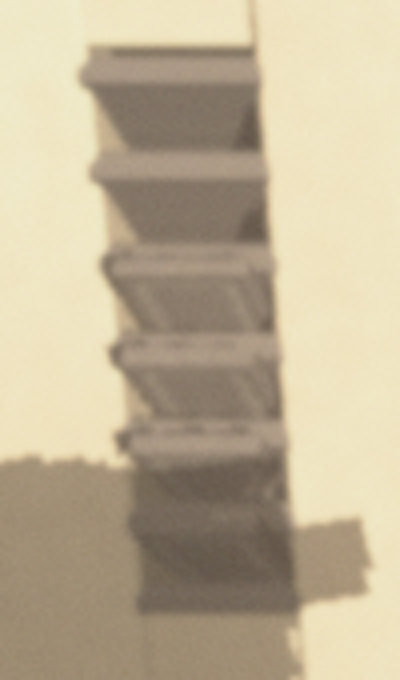

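```bash
python3 - <<'E'
from h import *
p=avg(3)
print(inc(d2w([-.157,.043,.29]),1.37,frm=p),inc(d2w([-.157,.043,.2]),1.37,frm=p))
E
```

```text
t 41.65 avg [ 0.6312 -0.0499  0.2078] sd [0.1 0.1 0.1] yaw 1.3685 w 39.4 d [0.0465 0.1535 0.2078]
(array([-110.7, -203.3,  -82.2]), np.float64(-0.002)) (array([-110.7, -203.3,    7.8]), np.float64(-0.002))
```

>>> play_rows(increments="50 0 0 -50 0;50 0 0 -95 0;50 -25 -45 -95 0;50 -55 -100 -95 0;50 -85 -155 -95 0;50 -110.7 -203 -90 0;50 -110.7 -203 -90 0;50 -110.7 -203 -90 0;50 -110.7 -203 -82 0;50 -110.7 -203 -82 0", newtons=20)

```text
t: 42.95
ee_pos: [0.4115, -0.1165, 0.2886]
ee_rot: [-3.14, -0.001, 1.371]
wrist_force: [-0.7, 0.0, 0.1]
width: 0.498
```

```bash
python3 - <<'E'
from h import *
p=avg(4)
c=snap("wrist"); crop(c,200,190,360,310,5,"w30")
c=snap("scene"); crop(c,130,100,270,230,5,"s30")
E
```

```text
t 43.1 avg [ 0.4115 -0.1166  0.289 ] sd [0.  0.1 0.3] yaw 1.3709 w 46.8 d [-0.1555  0.0443  0.289 ]
```

View pics/w30.png

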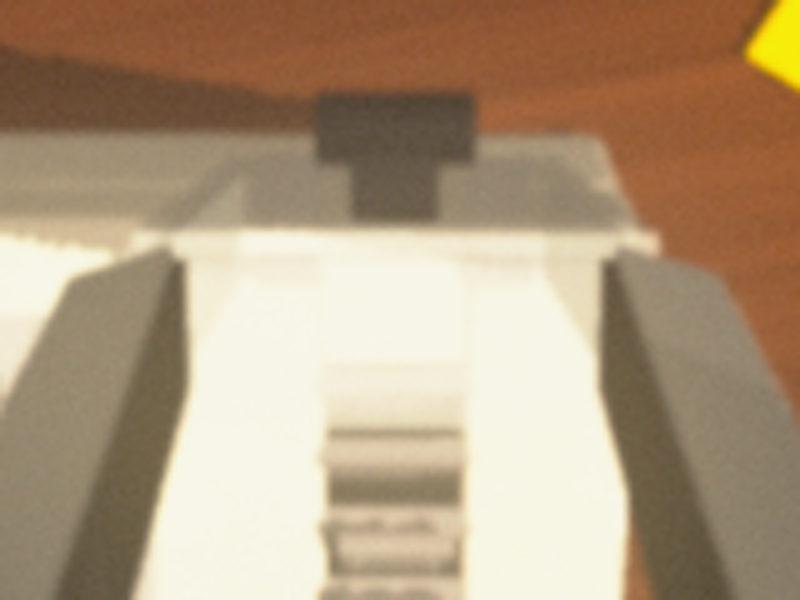

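View pics/s30.png

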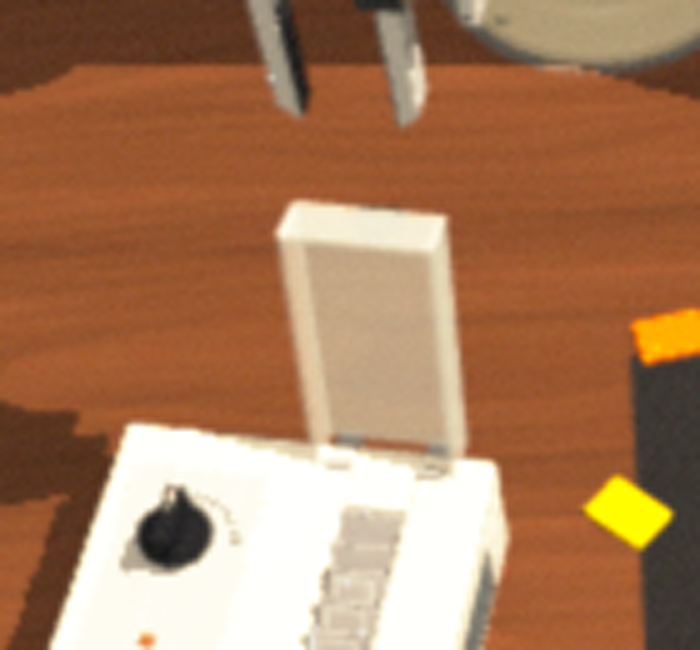

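```bash
python3 - <<'E'
from h import *
p=avg(1)
c=snap("wrist")
print(w2d(ray(c,(279,190+127/5),.207)), toolpt(c,p,(279,215.4),-.082))
E
```

```text
t 43.25 avg [ 0.4112 -0.1167  0.2897] sd [0. 0. 0.] yaw 1.3704 w 46.9 d [-0.1557  0.0441  0.2897]
[-0.15507609  0.04444996  0.207     ] [0.38700261 0.40251329]
```

>>> play_rows(increments="50 0 1.2 50 0;50 0 1.2 82 0;50 0 1.2 89.5 0;50 0 1.2 89.5 0;15 0 1.2 89.5 0;15 0 1.2 89.5 0;15 0 1.2 89.5 0;15 0 1.2 89.5 0", newtons=20)

```text
t: 44.35
ee_pos: [0.4129, -0.1168, 0.2012]
ee_rot: [3.14, -0.001, 1.37]
wrist_force: [0.8, 2.5, 5.8]
width: 0.274
```

```bash
python3 - <<'E'
from h import *
s=st();p=avg(3)
r=147.7
for i,a in enumerate(np.linspace(2.124,.3238,18)):
    print(i,np.round([r*(np.cos(a)-np.cos(2.124)),-r*(np.sin(a)-np.sin(2.124))],1))
E
```

```text
t 44.35 p [ 0.4129 -0.1168  0.2012] rot [ 3.14e+00 -1.00e-03  1.37e+00] F [0.8 2.5 5.8] w 25.8 d [-0.1541  0.0444  0.2012]
t 44.45 avg [ 0.4129 -0.1168  0.2012] sd [0. 0. 0.] yaw 1.3699 w 25.8 d [-0.1541  0.0443  0.2012]
0 [ 0. -0.]
1 [13.7 -7.5]
2 [ 28.2 -13.5]
3 [ 43.1 -18. ]
4 [ 58.5 -20.8]
5 [ 74.1 -22. ]
6 [ 89.7 -21.5]
7 [105.2 -19.4]
8 [120.4 -15.7]
9 [135.1 -10.4]
10 [149.2  -3.5]
11 [162.4   4.7]
12 [174.7  14.4]
13 [185.9  25.3]
14 [195.9  37.3]
15 [204.6  50.3]
16 [211.9  64.1]
17 [217.6  78.7]
```

>>> play_rows(increments="15 0 13.7 -7.5 0;15 0 28.2 -13.5 0;15 0 43.1 -18 0;15 0 58.5 -20.8 0;15 0 74 -22 0;15 0 89.7 -21.5 0;15 0 105 -19.4 0;15 0 120.4 -15.7 0;15 0 135 -10.4 0;15 0 149.2 -3.5 0;15 0 162.4 4.7 0;15 0 174.7 14.4 0;15 0 185.9 25.3 0;15 0 195.9 37.3 0;15 0 204.6 50.3 0;15 0 211.9 64 0;15 0 215 71 0;15 0 217.6 78.7 0;15 0 217.6 79.5 0;15 0 217.6 79.5 0")

```text
t: 47.0
ee_pos: [0.6271, -0.1611, 0.1197]
ee_rot: [3.139, 0.0, 1.37]
wrist_force: [6.5, 0.9, 1.3]
width: 0.273
```

```bash
python3 - <<'E'
from h import *
s=st();p=avg(3)
c=snap("wrist","w31")
c=snap("scene"); crop(c,120,150,270,260,5,"s31")
E
```

```text
t 47.0 p [ 0.6271 -0.1611  0.1197] rot [3.139 0.    1.37 ] F [6.5 0.9 1.3] w 25.7 d [0.0646 0.0437 0.1197]
t 47.1 avg [ 0.627  -0.161   0.1198] sd [0. 0. 0.] yaw 1.3699 w 26.3 d [0.0646 0.0437 0.1198]
```

View pics/w31.png

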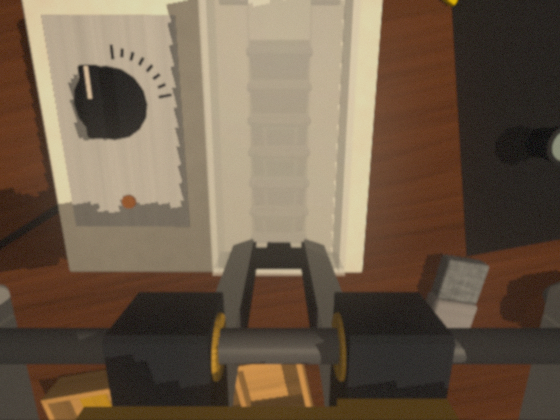

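View pics/s31.png

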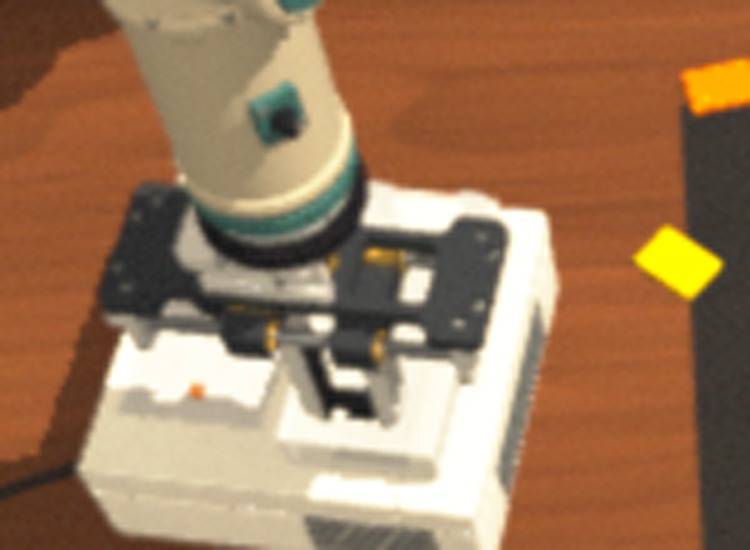

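>>> play_rows(increments="45 0 -1 0 0;45 0 -2 0 0;45 0 -2 0 0;45 0 -2 -20 0;45 0 -2 -35 0;0 0 -2 -35 0;0 0 -2 -35 0;0 0 -2 -35 0;0 0 -2 -35 0;0 0 -2 -22 0;0 0 -2 -16 0;0 0 -2 -13.5 0;0 0 -2 -12 0;0 0 -2 -12 0")

```text
t: 49.0
ee_pos: [0.6228, -0.1598, 0.1339]
ee_rot: [-3.141, -0.0, 1.37]
wrist_force: [-1.7, 0.8, 6.4]
width: 0.01
```

```bash
python3 - <<'E'
from h import *
s=st();p=avg(3)
E
```

```text
t 49.0 p [ 0.6228 -0.1598  0.1339] rot [-3.141 -0.     1.37 ] F [-1.7  0.8  6.4] w 0.9 d [0.0602 0.0441 0.1339]
t 49.1 avg [ 0.6228 -0.1598  0.1339] sd [0. 0. 0.] yaw 1.3701 w 0.5 d [0.0602 0.0441 0.1339]
```

```bash
python3 - <<'E'
from h import *
p=avg(2)
print(w2d([.5238,-.2425,.09]))
print(inc([.5242,-.2425,.16],1.37,frm=p))
E
```

```text
t 49.2 avg [ 0.6228 -0.1598  0.1339] sd [0. 0. 0.] yaw 1.3701 w 0.6 d [0.0602 0.0441 0.1339]
[-0.02028992 -0.05669223  0.09      ]
(array([-100.7,  -80.1,  -26.1]), np.float64(0.0))
```

>>> play_rows(increments="0 0 0 -30 0;20 -30 -20 -55 0;40 -65 -50 -55 0;40 -101 -80 -45 0;40 -101 -80 -26 0;40 -101 -80 -26 0;40 -101 -80 -26 0")

```text
t: 50.12
ee_pos: [0.5255, -0.2431, 0.1592]
ee_rot: [3.141, 0.0, 1.37]
wrist_force: [0.5, 0.0, 0.4]
width: 0.401
```

```bash
python3 - <<'E'
from h import *
s=st();p=avg(4)
c=snap("wrist","w33"); crop(c,200,160,360,290,5,"w33c")
c=snap("scene"); crop(c,120,160,260,270,5,"s33")
E
```

```text
t 50.12 p [ 0.5255 -0.2431  0.1592] rot [3.141 0.    1.37 ] F [0.5 0.  0.4] w 37.7 d [-0.0185 -0.0569  0.1592]
t 50.27 avg [ 0.5257 -0.243   0.1594] sd [0.1 0.1 0.1] yaw 1.3707 w 37.7 d [-0.0183 -0.0568  0.1594]
```

View pics/w33c.png

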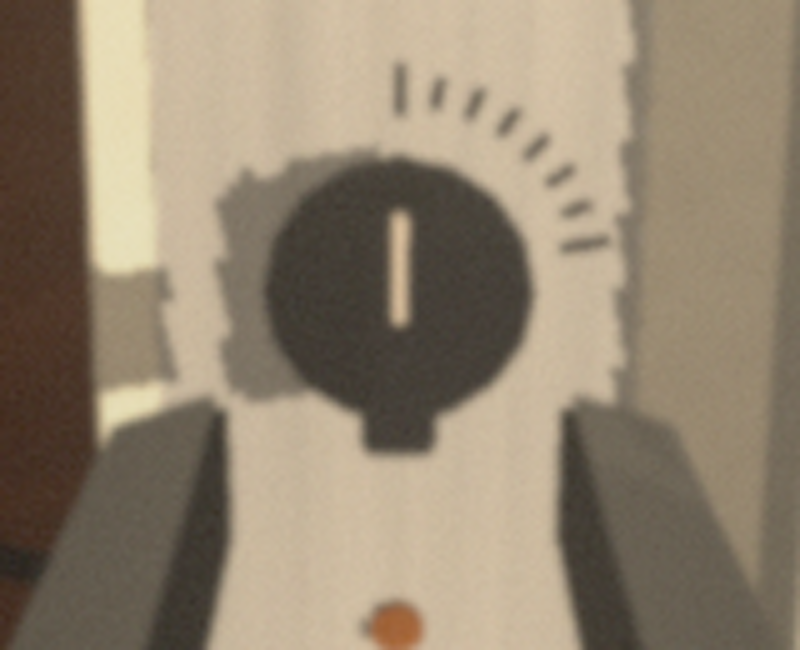

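View pics/s33.png

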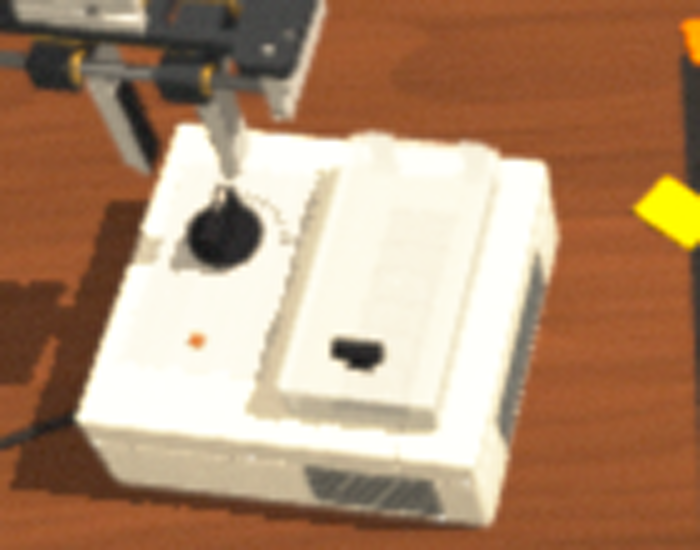

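```bash
python3 - <<'E'
from h import *
p=avg(2)
c=snap("wrist")
u=200+399.5/5-.4
print("flange",toolpt(c,p,(u,160+287/5-.4),.093-p[2]),"bar +x end minus 19",toolpt(c,p,(u,160+453/5-.4),.112-p[2])-[0,19])
print("flange d",w2d(ray(c,(u,160+287/5-.4),.093)))
E
```

```text
t 50.48 avg [ 0.5253 -0.2429  0.159 ] sd [0.1 0.  0. ] yaw 1.3706 w 37.6 d [-0.0187 -0.0568  0.159 ]
flange [ 0.72432293 -3.18882762] bar +x end minus 19 [ 0.68088544 -2.97888383]
flange d [-0.02193607 -0.05607223  0.093     ]
```

>>> play_rows(increments="40 1 -2 40 0;40 1 -2 58 0;40 1 -2 63 0;40 1 -2 63 0;5 1 -2 63 0;5 1 -2 63 0;5 1 -2 63 0;5 1 -2 63 0;5 1 -2 63 0", newtons=40)

```text
t: 51.7
ee_pos: [0.5234, -0.2417, 0.0963]
ee_rot: [3.141, 0.0, 1.37]
wrist_force: [0.2, 0.8, 3.4]
width: 0.11
```

```bash
python3 - <<'E'
from h import *
s=st();p=avg(3)
print(s["torque"])
E
```

```text
t 51.7 p [ 0.5234 -0.2417  0.0963] rot [3.141 0.    1.37 ] F [0.2 0.8 3.4] w 10.3 d [-0.0208 -0.056   0.0963]
t 51.8 avg [ 0.5234 -0.2417  0.0962] sd [0. 0. 0.] yaw 1.3699 w 10.6 d [-0.0208 -0.056   0.0962]
[ 0.18795848 -0.00659573 -0.05972584]
```

Gripped at about 10.5 mm on the 11 mm bar. Now I'll press down.

>>> play_rows(increments="5 0 0 3 0;5 0 0 5 0;5 0 0 6.5 0;5 0 0 6.5 0;5 0 0 6.5 0")

```text
t: 52.48
ee_pos: [0.5235, -0.2417, 0.0911]
ee_rot: [3.14, 0.0, 1.37]
wrist_force: [-2.3, 2.7, 13.7]
width: 0.116
```

```bash
python3 - <<'E'
from h import *
s=st()
E
```

```text
t 52.48 p [ 0.5235 -0.2417  0.0911] rot [3.14 0.   1.37] F [-2.3  2.7 13.7] w 10.9 d [-0.0208 -0.056   0.0911]
```

>>> play_rows(increments="5 0 0 0 0.16;5 0 0 0 0.32;5 0 0 0 0.48;5 0 0 0 0.64;5 0 0 0 0.8;5 0 0 0 0.96;5 0 0 0 1.12;5 0 0 0 1.28;5 0 0 0 1.4;5 0 0 0 1.43;5 0 0 0 1.43;5 0 0 0 1.43")

```text
t: 53.98
ee_pos: [0.525, -0.2406, 0.0911]
ee_rot: [-3.14, -0.004, -0.06]
wrist_force: [0.4, 5.7, 13.0]
width: 0.111
```

```bash
python3 - <<'E'
from h import *
s=st(); print(s["torque"])
c=snap("wrist"); crop(c,200,160,360,290,5,"w34")
E
```

```text
t 53.98 p [ 0.525  -0.2406  0.0911] rot [-3.14  -0.004 -0.06 ] F [ 0.4  5.7 13. ] w 10.5 d [-0.0195 -0.0546  0.0911]
[ 0.96678996 -0.11742014  0.33766603]
```

View pics/w34.png

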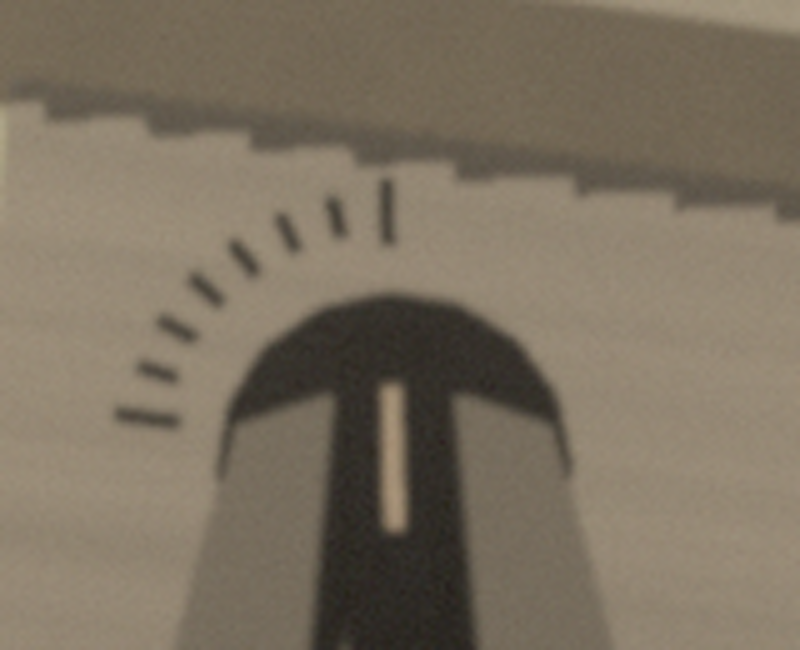

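>>> play_rows(increments="5 0 0 -4 1.4;5 0 0 -6 1.4;35 0 0 -6 1.4;40 0 0 -6 1.4;40 0 0 -6 1.4;40 0 0 -40 1.4;40 0 0 -95 1.4;40 0 0 -140 1.4;40 0 0 -140 1.4")

```text
t: 55.15
ee_pos: [0.525, -0.2431, 0.2326]
ee_rot: [-3.136, -0.005, -1.46]
wrist_force: [0.0, -0.7, 0.5]
width: 0.398
```

```bash
python3 - <<'E'
from h import *
s=st()
c=snap("wrist","w35"); crop(c,120,100,420,300,2.6,"w35c")
c=snap("scene","s35"); crop(c,120,160,260,270,5,"s35c")
t=snap("top","t35")
E
```

```text
t 55.15 p [ 0.525  -0.2431  0.2326] rot [-3.136 -0.005 -1.46 ] F [ 0.  -0.7  0.5] w 37.4 d [-0.019  -0.057   0.2326]
```

View pics/w35.png

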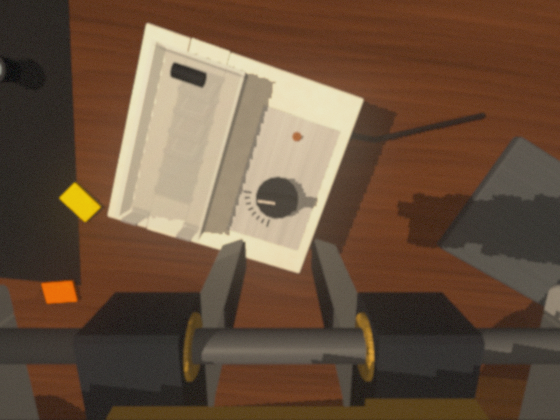

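View pics/s35c.png

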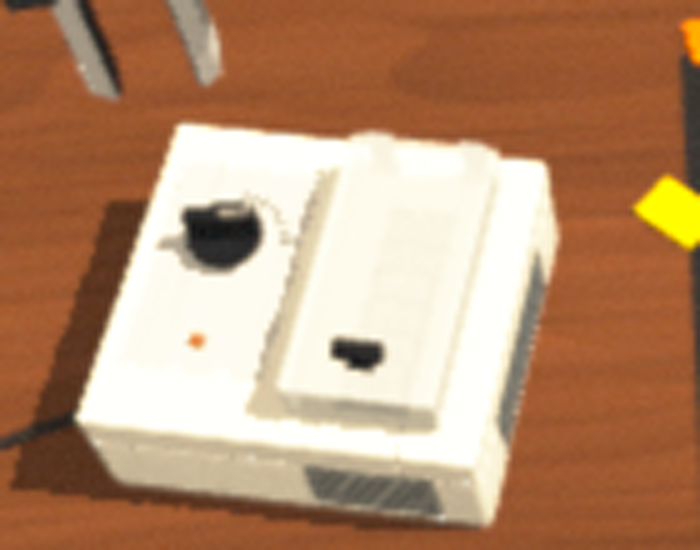

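View pics/t35.png

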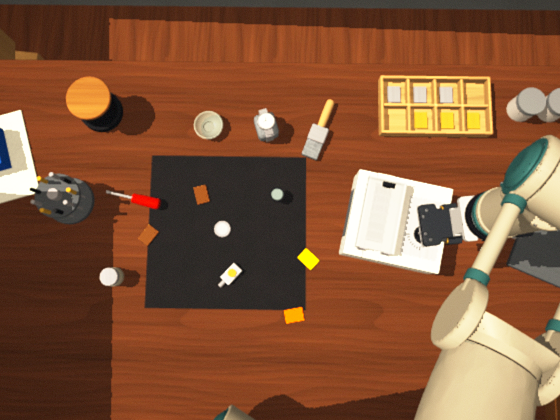

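```bash
python3 - <<'E'
from h import *
c=snap("wrist"); crop(c,235,165,320,235,9,"w36")
s=snap("scene"); crop(s,150,195,180,220,20,"s36")
E
```

```text
(no output)
```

View pics/w36.png

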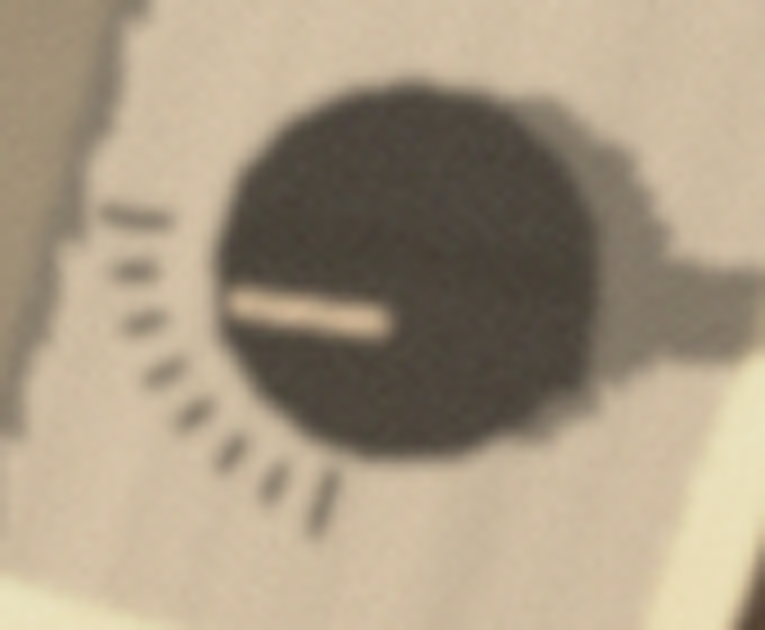

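View pics/s36.png

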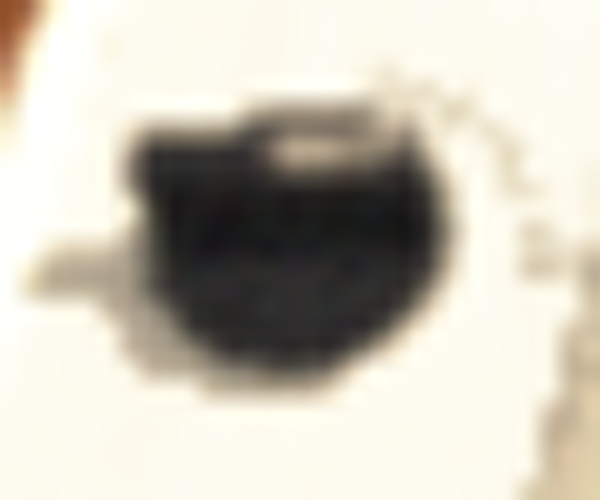

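```bash
python3 - <<'E'
from h import *
c=snap("wrist"); s=snap("scene")
m=tri([(c,(235+309.5/9-.5,165+311.5/9-.5)),(s,(150+325/20-.5,195+150/20-.5))]); print("marker",m)
a=ray(c,(235+230/9-.5,165+300/9-.5),.112);b=ray(c,(235+388/9-.5,165+322/9-.5),.112)
d=w2d(a)-w2d(b); print("marker dir dryer, angle from -x cw:",np.arctan2(d[1],-d[0]))
print("handle",tri([(c,(188.5,75)),(s,(120+357/5,160+352/5))]))
for b in backs(snap("top"))[:8]: print(*b)
st()
E
```

```text
marker [ 0.52672176 -0.23291019  0.11535571]
marker dir dryer, angle from -x cw: 1.4008658995379677
handle [ 0.62200197 -0.16006412  0.12160312]
[108. 276.] [421.9 459.2] 39.7 38.9 -89.2 0.8
[228. 276.] [426.5 182.2] 61.4 27.8 -43.8 0.76
[222. 228.] [536.8 199.6] 37.5 35.2 -89.2 0.79
[277. 194.] [621.   72.4] 25.3 23.6 45.4 0.78
[556. 180.] [ 668.2 -580.7] 54.0 28.2 -3.9 0.44
[211. 126.] [785.6 231.5] 57.2 45.8 1.5 0.73
[264. 124.] [793.6 105.1] 69.9 48.3 0.7 0.73
[555. 100.] [ 860.9 -595.8] 61.1 24.1 -3.9 0.76
t 55.55 p [ 0.5226 -0.2414  0.2279] rot [ 3.14e+00  2.00e-03 -1.46e+00] F [-0.3  0.8 -0.7] w 37.8 d [-0.0217 -0.0559  0.2279]
```

Timer reads 1.40 rad and the knob is up. The lid handle is at its shut height, and the robot is clear of everything. Handing in.

```bash
python3 - <<'E'
from plant import env
print(env.close_job())
E
```

```text
the job is handed in; nothing more can be done
None
```

The job is done and handed in. The mat held four steel case backs. I opened the lid fully and stood one back in each of slots 2–5. I then shut the lid, pressed the knob, turned it clockwise to its stop and let it spring up.

**Last checks:**
- **Case backs:** before the lid was shut, all four stood in their slots. Their top ends were within about 1 mm of where a fully seated back should be, and none were left on the mat. I did not measure them again through the shut lid.
- **Lid:** I pressed the handle with about 6 N and it sat at its shut height (bar top at 0.134 m). A later two-camera estimate put the handle centre at 0.122 m, about 6 mm lower than that implies. I put this down to a rough pixel pick.
- **Timer:** the marker points along the last tick, at 1.40 rad. The knob's pointer mark measured 0.115 m, so it has sprung back up (nominal bar top is 0.112 m).
- **Bystanders:** the round back, holder and loupe are within 1 mm of where they started. The other bystanders look unmoved in the top picture.

**One slip of mine:** in the release move I entered the turn as if from the earlier pose. The gripper therefore turned about 1.4 rad further as it let go, for two rows while still gripping. The knob was already at its stop and the check afterwards still showed it there. I saw no high force, but I did not read the peak during that move.

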